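# Pack the battery kit in stack-nest totes

## Robot

A 6-joint arm with a two-finger parallel gripper is mounted at the origin on the work surface. World frame = base frame: x ahead of the robot, y to its left, z up, the work surface at z = 0. Lengths are in mm, angles in degrees, forces in N, time in s.
With the tool pointing down it reaches from about 300 to 850 mm from the base axis. Payload 4.2 kg.
Tool frame: the origin (TCP) lies on the centre line of the jaws, within the pads' length; the fingertips stand 14 mm ahead of it and the grasp point (between the pads) lies 5 mm behind it; z points along the fingers, y is the direction in which the jaws open and shut (so a half turn about z gives the same grasp; the last joint's range is limited). The gripper opens to 91 mm and grips with 3 to 60 N. Pads are 32 mm wide; open, the fingers measure 118 mm over their backs; the gripper's body (76 mm by 178 mm) begins 60 mm behind the grasp point.
Start: joints at [-66.75, 18.312, 89.639, -0, 72.044, -1.146], TCP at [237.509, -523.674, 194.176] pointing down, gripper open.
Joint ranges: [-177.97, 177.97], [-48.28, 115.42], [12.27, 149.76], [-77.06, 257.06], [2.81, 150.46], [-146.56, 146.56]. Speed limits (degrees/s): [147.25, 147.25, 180, 180, 180, 180].

## Interface

Orientations are given as [roll, pitch, yaw] about the fixed x, y, z axes, in that order (R = Rz(yaw) Ry(pitch) Rx(roll)).
In Python, from workcell import env gives the robot as it stands.
- The arm moves only by the tool play_rows, never from a script. Its argument "increments" is a list of rows, each a list of 5 numbers: the shift along the world's x, y, z in mm, then the turn about the world's z in degrees, then the closure, from 0 (fully open) to 1 (shut). In form: [[x, y, z, yaw, fingers], ...]. A call has 1 to 20 rows; each row shifts and turns the commanded pose from where the row before left it; what a row does not reach is not made up. A row lasts 1/8 s, in which the tool goes at most 62.5 mm and 10.7 degrees, less where a joint would pass 70% of its speed; a pose out of reach is approached as far as the arm can. A call is refused whole if a number of a shift passes 62.5 or a number of a turn 10.7, either way. A call with a gripper value outside its range is refused whole. The fingers move at their own pace and stop on an object; "newtons" is the grip in N (left out, the last holds). Time passes only in rows, so rows that do not move let the fingers close. It gives the time, the measured TCP pose, the force and the opening at its end, in the units of the state.
- env.state(): the state, without advancing time (a new reading comes with each control period).
- env.grab_frame(name): name is "side" or "top" or "wrist"; returns the picture (400x640x3 uint8, red, green, blue); there is no depth.
- env.calibration(name): a dict with "fx", "fy", "cx", "cy" (pixels), "R" (3x3) and "t" (3): a world point X has camera coordinates R X + t; the wrist camera has in their place "hand_eye" (4x4, takes a point from camera to tool coordinates, whose origin is the TCP and whose axes are the flange's). Camera axes: x right, y down, z forward; pixel columns grow to the right and rows downward; lengths in mm; the calibration is good to about 2 mm. A picture is of the moment at which its call begins: read the wrist's pose just before it. calibration takes no time and is no camera call.
- env.job_done(): hands the job in, once; it reports no verdict.
The state is a dict: "time_s": time; "qpos": joint angles; "qvel": joint speeds; "effort": joint torques, N m; "ee_pos": TCP position; "ee_rot": TCP orientation; "force": force on the tool from outside, world axes, zero at the start; "torque": the same for the moment, N m; "gripper_width": finger opening in mm.
Only numpy, scipy, OpenCV 4.12 (cv2) and the standard library are available. Lean on these libraries where they do the work, as an engineer would, in place of code of your own. Each camera call takes 0.05 s, during which the arm holds its last target.

## Task

Lift the yellow draw-latch lever past centre so that its hook lets go, take the blue tote out of the grey one and stand it on the bench beside it, then put all the battery packs that are there into the grey tote, lying flat in a single layer. After that set the blue tote back on top, turned half a turn (red end away from the grey tote's red end) so that it sits stacked and level on the rim over the packs, and have the orange tester lying inside the blue tote at the finish. Do not disturb the reel, the mug or the screwdriver.

Things in the scene. Friction and masses are not known exactly. Their poses are not given: they have to be found in the camera images.
- dock: Fixed steel plinth (230 x 200 x 30 mm) carrying the fixed lower tote: grey, with a red wall at its -x end, where the latch is (nearer the robot). Origin: centre of the underside, on the bench; z up. Tote inside: 198 mm along x, 158 mm along y; floor 35 mm, rim 100 mm above the bench; walls 8 mm.
- dock_rim (a point): Centre of the grey tote's mouth, 100 mm above the bench, axes as the dock. Each long (y) wall has two slots 24 mm wide from rim to floor, at x = -30 and +60 mm, whose outward channels reach y = +-99 mm. The blue tote nests or stacks here with 4 mm play all round: stacked, its tote_mid lies 37 mm above this point; nested, 18 mm below.
- latch_lever (a joint): Draw-latch lever, rad. 0 = closed: it slopes outward and down, 40 degrees off vertical, its hook (18 mm wide, top 116 mm above the bench) over the blue tote's lip. Lift the free end outward and up: a spring resists with up to 12 N at the grip point until centre at 0.8, then it snaps to its stop at 1.6 and stays, 42 degrees above level, with the hook swung up and off the lip.
- latch_grip (a point): Point to hold the yellow lever by: 45 mm from its pivot, 41 mm above the bench when closed, turning with it. Plate 28 mm wide (along the dock's y), 6 mm thick, free on both sides, ending 20 mm beyond. The pivot runs along the dock's y through (-126, 0, 75) mm in the dock's frame. Pinched lightly across the 28 mm it can turn between the fingers.
- tote_mid (a point): Loose blue tote, 0.22 to 0.36 kg, red wall at its own -x end; centre point, 47 mm over its underside. Body 190 (x) x 150 (y) mm, walls 68 mm high, 5 mm thick, floor 5 mm. A 14 mm divider along its y rises to 94 mm as handle: 100 mm long above the walls, its top 6 mm black edge 22 mm thick. Two compartments, each 83 (x) x 140 (y) mm, centred at x = +-48 mm.
- tote_lip (a point): Red lip (50 mm wide, 6 mm thick) at the rim of the blue tote's red end, (-109, 0, +23) mm from tote_mid. The tote's four 14 mm lugs reach y = +-89 mm at x = -30 and +60 mm, 10 mm over its underside: red end over red end they drop into the grey tote's slots and it nests (as at the start); turned half a turn they sit on the rim and it stacks, its underside 10 mm below the rim.
- tester_mid (a point): Orange handheld tester with a small display and round dial, 120 (x) x 40 (y) x 30 (z) mm, 0.11 to 0.23 kg, lying face up on the bench; point at its centre.
- pack0_mid (a point): Cream-coloured battery pack with a black and a green band, 76 (x) x 34 (y) x 46 (z) mm, 0.13 to 0.25 kg, on the bench; point at its centre. May be absent.
- pack1_mid (a point): Cream-coloured battery pack with a black and a green band, 76 (x) x 34 (y) x 46 (z) mm, 0.13 to 0.25 kg, on the bench; point at its centre. May be absent.
- pack2_mid (a point): Cream-coloured battery pack with a black and a green band, 76 (x) x 34 (y) x 46 (z) mm, 0.13 to 0.25 kg, on the bench; point at its centre. May be absent.
- pack3_mid (a point): Cream-coloured battery pack with a black and a green band, 76 (x) x 34 (y) x 46 (z) mm, 0.13 to 0.25 kg, on the bench; point at its centre. May be absent.
- reel: Bystander: black and silver solder reel, 60 mm across, 45 mm high; origin under its centre. Leave alone.
- mug: Bystander: white mug, 85 mm high; origin under its centre. Leave alone.
- driver: Bystander: screwdriver, 180 mm long, lying on the bench. Leave alone.

How it is judged (in metres and radians):
On the way, in this order (a step that is already met when the one before it is completed fails the run):
1. the latch lever is lifted past centre and open (value of joint latch_lever above 1.3 rad), for 0.2 s.
2. the blue tote stands on the bench beside the dock (horizontal distance between tote_mid and dock above 0.16 m and height (world z) of tote_mid below 0.056 m and angle between tote_mid's own z axis and vertical below 0.1 rad), for 0.2 s.
3. all packs present lie in the grey tote (x of pack0_mid in the frame of dock between -0.099 and 0.099 m and y of pack0_mid in the frame of dock between -0.079 and 0.079 m and z of pack0_mid in the frame of dock between 0.04 and 0.075 m and x of pack1_mid in the frame of dock between -0.099 and 0.099 m and y of pack1_mid in the frame of dock between -0.079 and 0.079 m and z of pack1_mid in the frame of dock between 0.04 and 0.075 m and x of pack2_mid in the frame of dock between -0.099 and 0.099 m and y of pack2_mid in the frame of dock between -0.079 and 0.079 m and z of pack2_mid in the frame of dock between 0.04 and 0.075 m and x of pack3_mid in the frame of dock between -0.099 and 0.099 m and y of pack3_mid in the frame of dock between -0.079 and 0.079 m and z of pack3_mid in the frame of dock between 0.04 and 0.075 m), for 0.2 s.
4. the blue tote sits stacked, turned half a turn, on the grey tote (x of tote_mid in the frame of dock between -0.009 and 0.009 m and y of tote_mid in the frame of dock between -0.009 and 0.009 m and z of tote_mid in the frame of dock between 0.133 and 0.142 m and x of tote_lip in the frame of dock above 0.08 m and angle between tote_mid's own z axis and vertical below 0.05 rad), for 0.2 s.
At the end, for the whole second after the job is handed in: All packs lie in the grey tote (centres below 75 mm); the blue tote sits on its rim, red ends opposite, within 9 mm of centre, tote_mid 133 to 142 mm above the bench, level within 0.05 rad; tester centre inside, below half height; latch open; all at rest (all of step 3 and all of step 4 and x of tester_mid in the frame of tote_mid between -0.092 and 0.092 m and y of tester_mid in the frame of tote_mid between -0.072 and 0.072 m and z of tester_mid in the frame of tote_mid between -0.045 and 0 m and value of joint latch_lever above 1.3 rad and linear speed of each of tote, tester below 0.03 m/s); the robot touches nothing.
It fails at once if the solder reel is pushed more than 30 mm (distance of reel from where it was at the start of the episode above 0.03 m).
It fails at once if the mug is pushed more than 30 mm (distance of mug from where it was at the start of the episode above 0.03 m).
It fails at once if the screwdriver is pushed more than 30 mm (distance of driver from where it was at the start of the episode above 0.03 m).
Of pack0, pack1, pack2, pack3 only 2 to 4 are there at a start; the rules pass over those that are not, and their reading is None.
At some moment in a run one of pack0, pack1, pack2, pack3, tester may be knocked a few centimetres aside while the robot is not near it.
Once in a run the grip may slacken for a moment while it holds something.
It also fails if it takes over 210 s, if anything falls off the work surface, if the arm or the gripper's body presses on something with over 40 N, if the wrist force passes 120 N, or if a joint passes its speed limit or range.

## Working session

There is one attempt and no reset: what is moved stays moved. The work goes in short steps, Python scripts to look and compute and a tool call to move; the robot and the scene stay as the last step left them, time stands still between calls to the robot, and variables do not carry over. Pictures are saved under pics/ and viewed, and the job is handed in when it is done.

Besides the shell and the picture viewer there is one more tool, called after "Request:" as a command line: name --pt "numbers of a row" for each row, then --argument value for the rest. play_rows: Moves the arm, as the interface text tells. Its arguments: {"type":"object","properties":{"increments":{"type":"array"},"newtons":{"type":"number"}},"required":["increments"]}

```bash
ls; mkdir -p pics; python3 - <<'E'
from workcell import env
import cv2
print(env.state())
for n in ["side","top","wrist"]:
    f=env.grab_frame(n); cv2.imwrite(f"pics/{n}0.png",f[:,:,::-1])
    print(n,env.calibration(n))
E
```

```text
pics
{'time_s': 0.0, 'qpos': array([-6.67505131e+01,  1.83498010e+01,  8.97066182e+01,  4.87412256e-04,
        7.20435798e+01, -1.14506422e+00]), 'qvel': array([-0.10098109,  0.01884219,  0.01588442,  0.1008315 ,  0.11377942,
       -0.08706491]), 'effort': array([-1.21140372e-03, -4.12459731e+01, -2.31971204e+01,  7.24171568e-02,
        4.57387569e-02, -1.30706981e-04]), 'ee_pos': array([ 237.28175962, -523.16118045,  193.33732134]), 'ee_rot': array([-1.79900030e+02, -2.46167533e-03,  2.43943983e+01]), 'force': array([-0.28640833,  0.80274263,  0.66580962]), 'torque': array([-0.00340091,  0.06737656,  0.01149748]), 'gripper_width': 91.60751810225683}
side {'fx': 498.836777868643, 'fy': 498.836777868643, 'cx': 315.2443085314753, 'cy': 206.77513276476355, 'R': array([[-0.88232622, -0.47063606, -0.0014625 ],
       [-0.33614982,  0.63236661, -0.69793679],
       [ 0.32939906, -0.61531631, -0.71615787]]), 't': array([ 500.08495946,  266.1633572 , 1064.91944519])}
top {'fx': 449.9424403391455, 'fy': 449.9424403391455, 'cx': 320.1486222233392, 'cy': 208.76009780167612, 'R': array([[ 0.02613812, -0.99928644,  0.02726565],
       [-0.98667142, -0.03017114, -0.15990375],
       [ 0.16061229, -0.02272265, -0.98675599]]), 't': array([ -40.12244664,  579.84021042, 1132.59550728])}
wrist {'fx': 305.4773307512198, 'fy': 305.4773307512198, 'cx': 318.97671122740786, 'cy': 201.34045530387968, 'hand_eye': array([[-8.54318950e-04, -9.58687185e-01, -2.84461160e-01,
         8.20848530e+01],
       [ 9.99999635e-01, -8.21363973e-04, -2.35137627e-04,
        -4.17704137e-01],
       [-8.22271844e-06, -2.84461257e-01,  9.58687537e-01,
        -1.91013279e+02],
       [ 0.00000000e+00,  0.00000000e+00,  0.00000000e+00,
         1.00000000e+00]])}
```

View pics/side0.png

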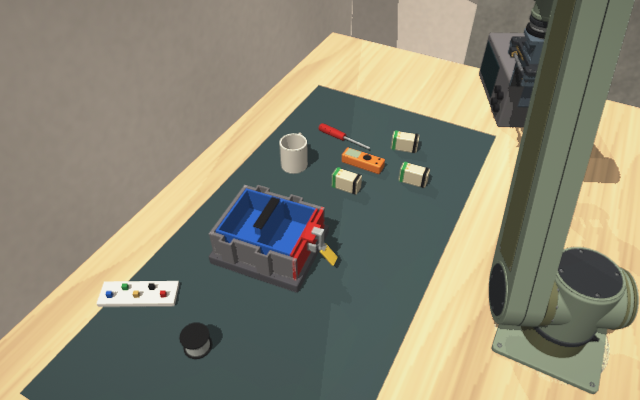

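View pics/top0.png

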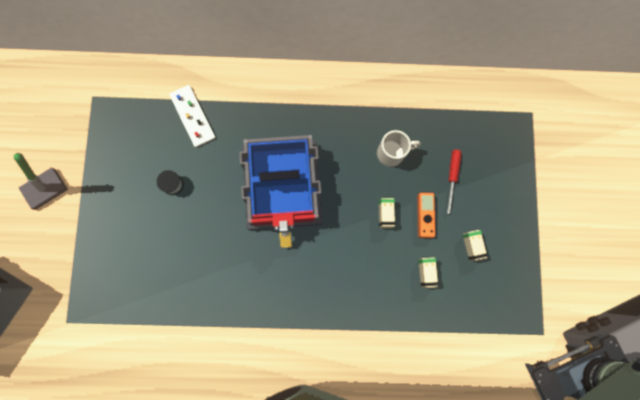

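View pics/wrist0.png

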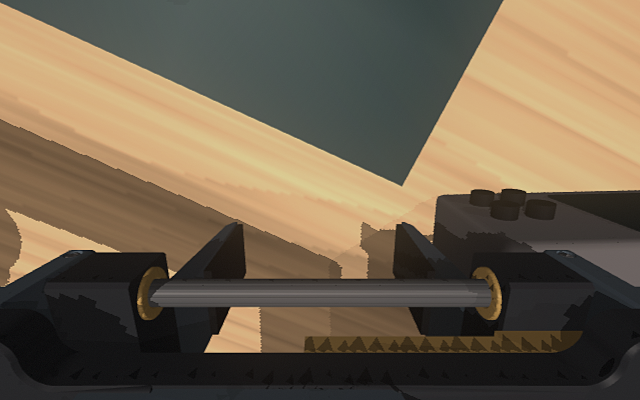

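Three packs are at top-image (388,213), (429,272) and (475,245), with the tester at (427,215). The tote is near (282,180) with the lever toward the robot. Next I'll enlarge the view to measure.

```bash
cat > h.py <<'E'
from workcell import env
import cv2, numpy as np
from scipy.spatial.transform import Rotation as Ro
def cal(n):
    c=env.calibration(n)
    if n!="wrist": return c
    s=env.state(); H=np.array(c["hand_eye"])
    T=np.eye(4);T[:3,:3]=Ro.from_euler('xyz',s["ee_rot"],degrees=True).as_matrix();T[:3,3]=s["ee_pos"]
    M=np.linalg.inv(T@H); c=dict(c);c["R"]=M[:3,:3];c["t"]=M[:3,3];return c
def p2w(c,u,v,z):
    R=np.array(c["R"]);t=np.array(c["t"])
    d=R.T@np.array([(u-c["cx"])/c["fx"],(v-c["cy"])/c["fy"],1]);o=-R.T@t
    return o+d*(z-o[2])/d[2]
def w2p(c,X):
    x=np.array(c["R"])@np.array(X)+np.array(c["t"])
    return np.array([c["fx"]*x[0]/x[2]+c["cx"],c["fy"]*x[1]/x[2]+c["cy"]])
def grab(n,name,crop=None,scale=1):
    f=env.grab_frame(n)[:,:,::-1].copy()
    cv2.imwrite("pics/raw_"+name+".png",f)
    if crop: 
        x0,y0,x1,y1=crop; f=f[y0:y1,x0:x1]
    f=cv2.resize(f,None,fx=scale,fy=scale,interpolation=cv2.INTER_CUBIC)
    cv2.imwrite("pics/"+name+".png",f)
E
python3 - <<'E'
from h import *
f=cv2.imread("pics/top0.png")
cv2.imwrite("pics/top0a.png",cv2.resize(f[125:260,230:330],None,fx=6,fy=6,interpolation=cv2.INTER_CUBIC)[:600*1])
cv2.imwrite("pics/top0a.png",cv2.resize(f[125:255,230:330],None,fx=4.5,fy=4.5,interpolation=cv2.INTER_CUBIC))
cv2.imwrite("pics/top0b.png",cv2.resize(f[180:300,370:500],None,fx=5,fy=5,interpolation=cv2.INTER_CUBIC))
c=cal("top")
for n,u,v,z in [("tote",282,180,100),("mug",394,148,0),("reel",170,184,0),("drv",455,160,8),("drvtip",449,212,8)]: print(n,p2w(c,u,v,z).round())
E
```

```text
tote [643.  76. 100.]
mug [ 767. -227.    0.]
reel [644. 387.   0.]
drv [ 736. -396.    8.]
drvtip [ 589. -376.    8.]
```

View pics/top0a.png

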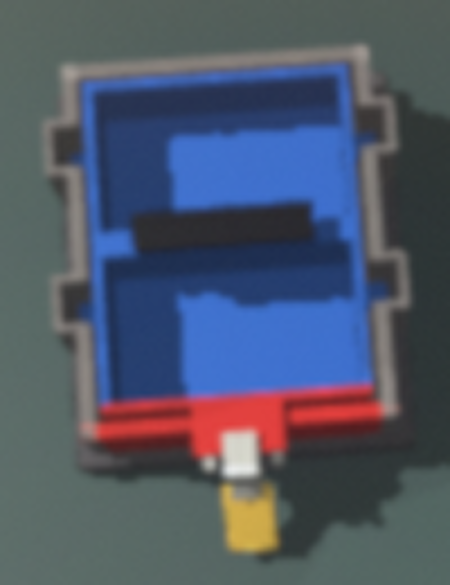

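View pics/top0b.png

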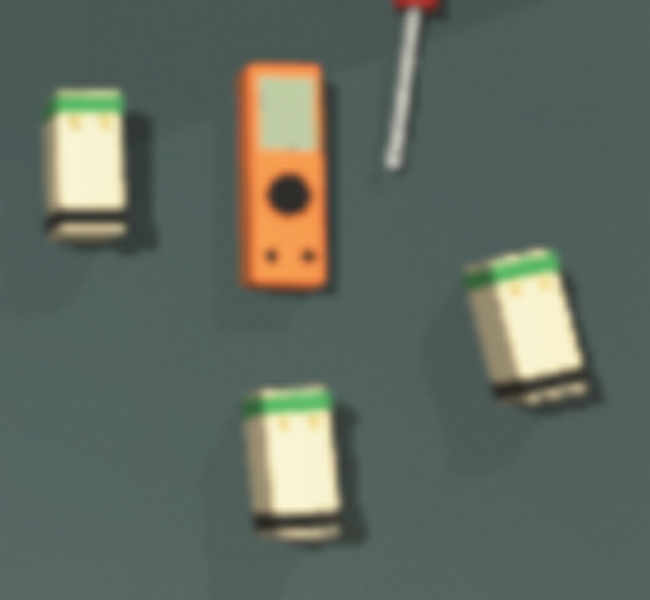

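```bash
python3 - <<'E'
from h import *
c=cal("top")
P=lambda a,b,z: p2w(c,230+a/4.5,125+b/4.5,z)
for k,a,b in [("++",62,66),("+-",368,46),("--",402,414),("-+",90,437)]: print(k,P(a,b,100).round(1))
# lever hinge/tip
print("tip",P(252,551,26).round(),"handle",P(132,232,0).round(), P(133,232,141-18-37+47).round())
for a,b in [(132,216),(309,204),(313,238),(136,250)]: print("edge",P(a,b,129).round(1))
Q=lambda a,b,z: p2w(c,370+a/5,180+b/5,z)
# top face corners
for n,pts,z in [("A",[(56,90),(123,90),(126,236),(52,236)],46),("A'",[(52,90),(125,90),(127,212),(50,212)],46),
 ("B",[(252,392),(330,386),(341,515),(262,517)],46),("C",[(482,262),(553,250),(583,372),(512,387)],46),("T",[(250,63),(322,66),(327,287),(248,287)],30)]:
    w=np.array([Q(a,b,z) for a,b in pts]); m=w.mean(0)
    l=((w[0]+w[1])-(w[2]+w[3]))/2; ww=((w[0]+w[3])-(w[1]+w[2]))/2
    print(n,m.round(),"L",np.linalg.norm(l).round(),"W",np.linalg.norm(ww).round(),"yaw",np.degrees(np.arctan2(l[1],l[0])).round(1), np.degrees(np.arctan2(-ww[0],ww[1])).round(1))
E
```

```text
++ [745.  177.3 100. ]
+- [762.9   4.1 100. ]
-- [551.3 -21.  100. ]
-+ [533.3 150.7 100. ]
tip [479.  63.  26.] handle [673. 145.   0.] [642. 129. 133.]
edge [652.  130.2 129. ]
edge [661.9  33.8 129. ]
edge [642.9  30.9 129. ]
edge [633.  127.1 129. ]
A [ 576. -202.   46.] L 78.0 W 37.0 yaw -0.1 1.7
A' [ 583. -202.   46.] L 65.0 W 40.0 yaw 0.1 1.7
B [ 428. -310.   46.] L 65.0 W 41.0 yaw 4.1 4.4
C [ 501. -435.   46.] L 66.0 W 39.0 yaw 12.2 12.2
T [ 575. -311.   30.] L 120.0 W 41.0 yaw -0.3 0.6
```

Measured: the dock is centred at about (648,78) with yaw near 6.3°, and the 213×174 mm outline matches its stated size. Packs sit near (577,-205), (422,-312) and (497,-437). First I'll move above the latch lever.

Request:
play_rows --pt "13.7 32.4 0 -1 0" --pt "13.7 32.4 0 -1 0" --pt "13.7 32.4 0 -1 0" --pt "13.7 32.4 0 -1 0" --pt "13.7 32.4 0 -1 0" --pt "13.7 32.4 0 -1 0" --pt "13.7 32.4 0 -1 0" --pt "13.7 32.4 0 -1 0" --pt "13.7 32.4 0 -1 0" --pt "13.7 32.4 0 -1 0" --pt "13.7 32.4 0 -1 0" --pt "13.7 32.4 0 -1 0" --pt "13.7 32.4 0 -1 0" --pt "13.7 32.4 0 -1 0" --pt "13.7 32.4 0 -1 0" --pt "13.7 32.4 0 -1 0" --pt "13.7 32.4 0 -1 0" --pt "13.7 32.4 0 -1 0" --pt "0 0 0 0 0" --pt "0 0 0 0 0" --newtons 20

```text
time_s: 2.65
ee_pos: [483.6, 59.2, 193.9]
ee_rot: [180.0, 0.1, 6.4]
force: [-0.1, 0.1, 1.0]
gripper_width: 91.3
```

```bash
python3 - <<'E'
from h import *
s=env.state();print(s["ee_pos"].round(1),s["ee_rot"].round(1))
c=cal("wrist"); grab("wrist","w1"); 
D=np.array([648.1,77.8]);a=np.radians(6.3);R=np.array([[np.cos(a),-np.sin(a)],[np.sin(a),np.cos(a)]])
im=cv2.imread("pics/w1.png")
def dk(x,y,z): return w2p(c,[*(D+R@[x,y]),z])
for p in [(-155,0,41),(-168,14,25),(-168,-14,25),(107,87,100),(107,-87,100),(-107,87,100),(-107,-87,100),(-126,14,75),(-126,-14,75)]:
    u=dk(*p); print(p,u.round()); 
    if abs(u).max()<2000: cv2.circle(im,tuple(int(q) for q in u),3,(255,0,255),1)
cv2.imwrite("pics/w1.png",im)
E
```

```text
[483.6  59.2 193.9] [1.8e+02 1.0e-01 6.4e+00]
(-155, 0, 41) [319. 175.]
(-168, 14, 25) [308. 183.]
(-168, -14, 25) [331. 183.]
(107, 87, 100) [ 198. -168.]
(107, -87, 100) [ 442. -167.]
(-107, 87, 100) [224. 137.]
(-107, -87, 100) [414. 137.]
(-126, 14, 75) [306. 154.]
(-126, -14, 75) [333. 154.]
```

View pics/w1.png

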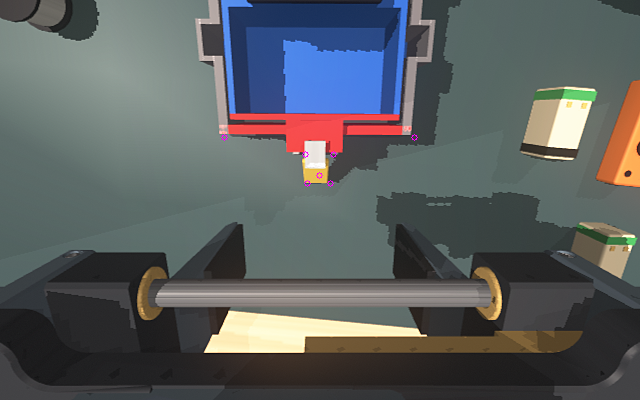

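The wrist view puts the lever at (315,173), 4 px left of my prediction. The dock is therefore about 3–4 mm further in +y, so I'll take (650,81). Descending around the lever.

Request:
play_rows --pt "2.4 3.5 -20 0 0" --pt "0 0 -25 0 0" --pt "0 0 -25 0 0" --pt "0 0 -25 0 0.3" --pt "0 0 -25 0 0.4" --pt "0 0 -20 0 0.45" --pt "0 0 -14 0 0.45" --pt "0 0 0 0 0.45" --pt "0 0 0 0 0.45" --newtons 20

```text
time_s: 3.82
ee_pos: [487.1, 62.9, 40.9]
ee_rot: [180.0, -0.1, 6.4]
force: [0.7, 1.0, -0.3]
gripper_width: 50.4
```

```bash
python3 - <<'E'
from h import *
s=env.state();print(s["ee_pos"].round(1),s["force"].round(1),s["gripper_width"])
grab("wrist","w2"); grab("side","s2",(240,150,400,300),4)
E
```

```text
[487.1  62.9  40.9] [ 0.7  1.  -0.3] 50.401065200214376
```

View pics/w2.png

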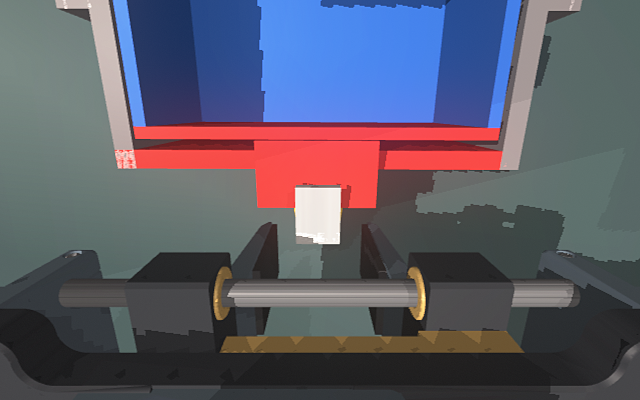

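View pics/s2.png

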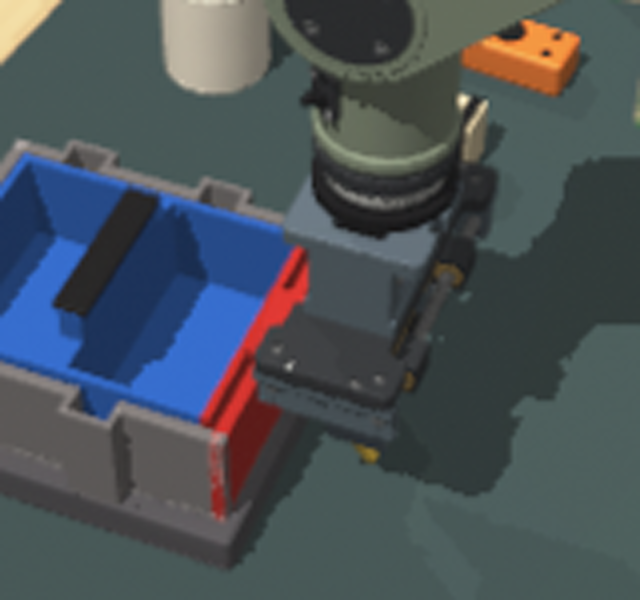

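The hook is centred at column 318 between the fingers, so I'll close lightly on the lever.

Request:
play_rows --pt "0 0 0 0 0.7" --pt "0 0 0 0 0.8" --pt "0 0 0 0 0.8" --pt "0 0 0 0 0.8" --pt "0 0 0 0 0.8" --newtons 20

```text
time_s: 4.55
ee_pos: [486.5, 63.0, 40.2]
ee_rot: [180.0, 0.0, 6.4]
force: [0.0, 0.2, 0.6]
gripper_width: 18.1
```

The width is 18 mm, less than the 28 mm plate, so the plate isn't gripped. I'll look again.

```bash
python3 - <<'E'
from h import *
grab("wrist","w3"); grab("side","s3",(240,150,400,300),4);grab("top","t3",(230,125,330,255),4.5)
E
```

```text
(no output)
```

View pics/w3.png

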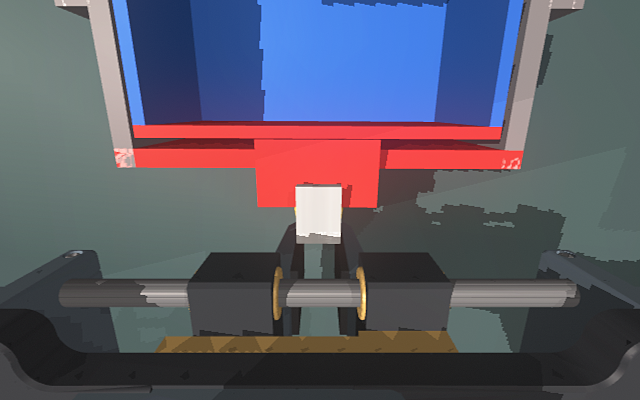

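View pics/s3.png

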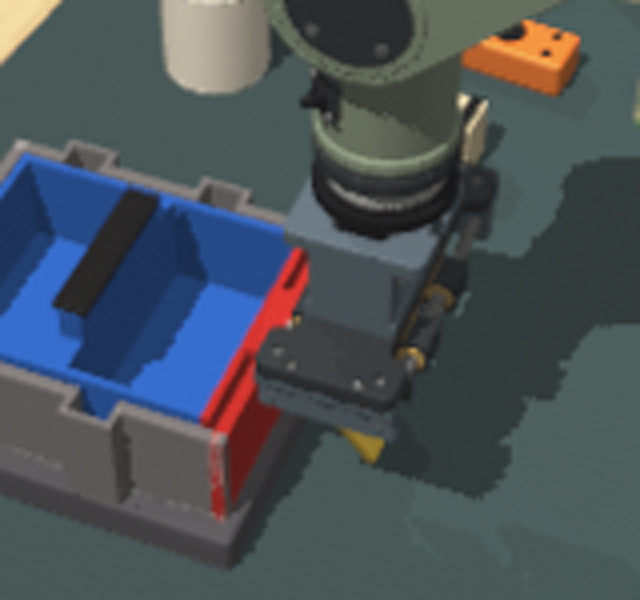

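```bash
python3 - <<'E'
from h import *
c=cal("wrist");cs=cal("side");ct=cal("top")
D=np.array([650,81]);a=np.radians(6.4);R=np.array([[np.cos(a),-np.sin(a)],[np.sin(a),np.cos(a)]])
ims=cv2.imread("pics/raw_s3.png");imt=cv2.imread("pics/raw_t3.png")
for p in [(-155,0,41),(-168,14,25),(-168,-14,25),(-126,9,75),(-126,-9,75),(-110,0,116),(-107,-87,100)]:
    X=[*(D+R@p[:2]),p[2]]; print(p,w2p(c,X).round(),w2p(cs,X).round())
    for n,cc,im in(("s",cs,ims),("t",ct,imt)):
        cv2.circle(im,tuple(int(q) for q in w2p(cc,X).round()),0,(255,0,255),1)
s=env.state(); X=s["ee_pos"]; print("tcp",w2p(c,X).round(),w2p(cs,X).round(),w2p(cs,X-[0,0,14]).round())
cv2.imwrite("pics/s3b.png",cv2.resize(ims[190:290,270:370],None,fx=6,fy=6,interpolation=0))
cv2.imwrite("pics/t3b.png",cv2.resize(imt[165:260,240:330],None,fx=6,fy=6,interpolation=0))
E
```

```text
(-155, 0, 41) [321. 224.] [329. 255.]
(-168, 14, 25) [301. 233.] [332. 265.]
(-168, -14, 25) [340. 233.] [336. 256.]
(-126, 9, 75) [304. 196.] [316. 244.]
(-126, -9, 75) [338. 196.] [319. 239.]
(-110, 0, 116) [322. 185.] [311. 228.]
(-107, -87, 100) [522. 169.] [324. 207.]
tcp [320. 237.] [333. 256.] [333. 260.]
```

View pics/s3b.png

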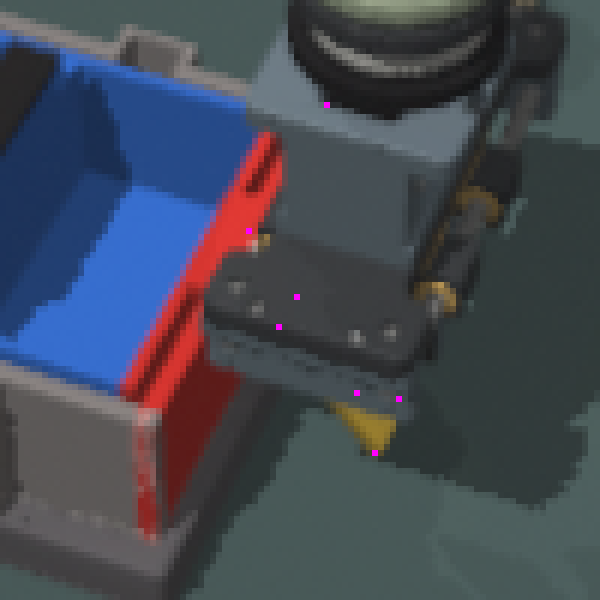

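View pics/t3b.png

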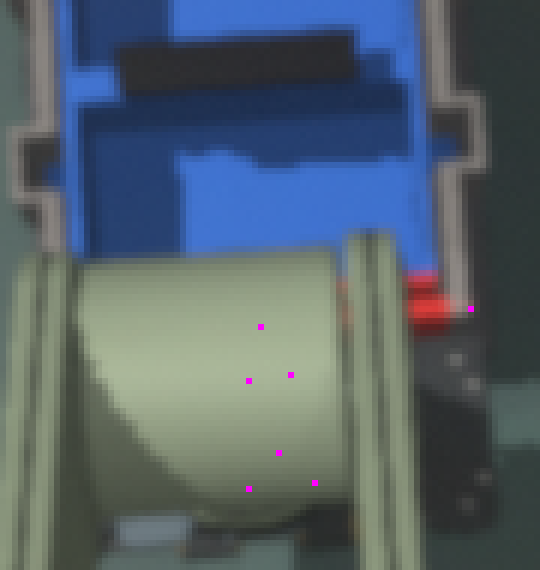

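The lever is where I predicted, but the fingertips seem to have closed above and outside it. I'll reopen, go lower in small steps, and close again.

Request:
play_rows --pt "0 0 0 0 0.5" --pt "0 0 0 0 0.5" --pt "0 0 0 0 0.5" --pt "0 0 -4 0 0.5" --pt "0 0 -4 0 0.5" --pt "0 0 -4 0 0.5" --pt "0 0 -2 0 0.5" --pt "0 0 0 0 0.5" --newtons 20

```text
time_s: 5.7
ee_pos: [486.4, 63.0, 26.0]
ee_rot: [180.0, 0.0, 6.4]
force: [-0.6, 0.4, -0.1]
gripper_width: 45.7
```

Request:
play_rows --pt "0 0 0 0 0.75" --pt "0 0 0 0 0.8" --pt "0 0 0 0 0.8" --pt "0 0 0 0 0.8" --newtons 20

```text
time_s: 6.2
ee_pos: [486.6, 63.5, 26.3]
ee_rot: [-180.0, -0.0, 6.4]
force: [-0.1, 3.2, 0.6]
gripper_width: 26.6
```

```bash
python3 - <<'E'
from h import *
grab("wrist","w4"); grab("side","s4",(270,190,370,290),6)
E
```

```text
(no output)
```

View pics/s4.png

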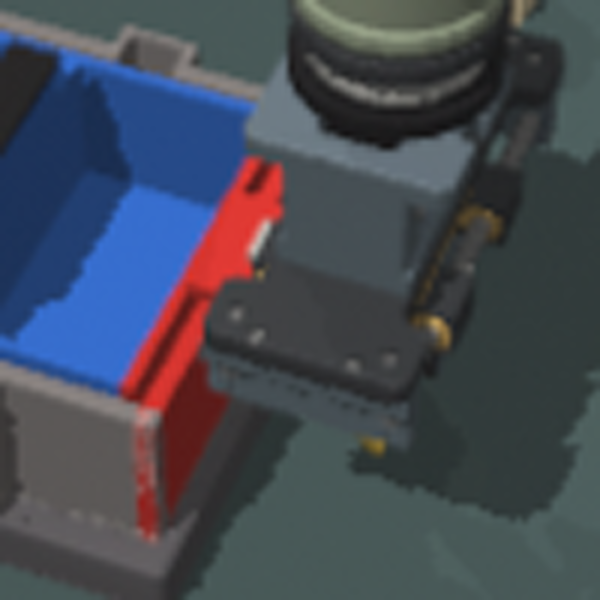

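Gripped at 26.6 mm. Now I'll lift along the arc.

Request:
play_rows --pt "-3.9 -0.4 4 0 0.8" --pt "-3.9 -0.4 4.1 0 0.8" --pt "-3 -0.3 4.6 0 0.8" --pt "-3 -0.3 4.7 0 0.8" --pt "-2 -0.2 5.2 0 0.8" --pt "-2 -0.2 5.3 0 0.8" --pt "-1 -0.1 5.4 0 0.8" --pt "-1 -0.1 5.5 0 0.8" --pt "0.2 0 5.6 0 0.8" --pt "0.2 0 5.6 0 0.8" --pt "0 0 0 0 0.8" --newtons 25

```text
time_s: 7.68
ee_pos: [467.5, 61.1, 76.7]
ee_rot: [180.0, -0.1, 6.4]
force: [0.7, -0.9, -0.5]
gripper_width: 18.3
```

```bash
python3 - <<'E'
from h import *
grab("side","s5",(270,190,370,290),6); grab("wrist","w5")
E
```

```text
(no output)
```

View pics/s5.png

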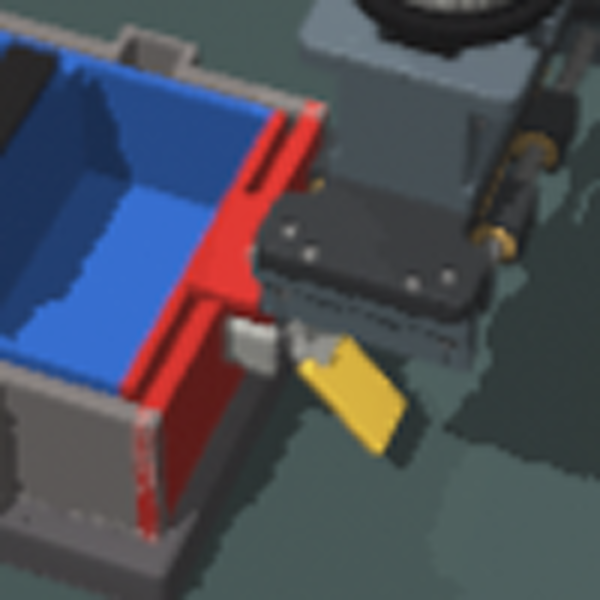

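View pics/w5.png

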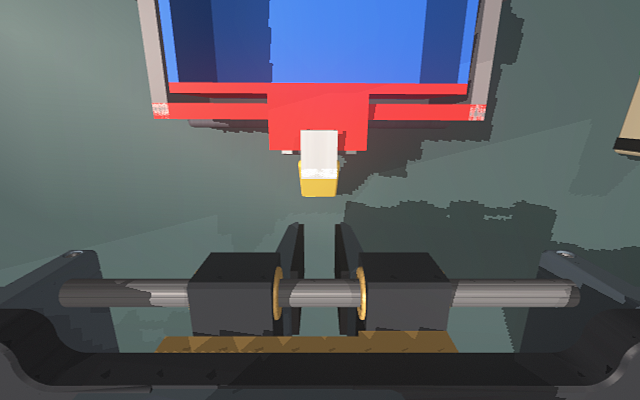

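The fingers slipped off and the lever snapped back closed. I'll check where the fingertips really are in the side image.

```bash
python3 - <<'E'
from h import *
s=env.state();X=s["ee_pos"];cs=cal("side");c=cal("wrist")
im=cv2.imread("pics/raw_s5.png");iw=cv2.imread("pics/raw_w5.png")
R=Ro.from_euler('xyz',s["ee_rot"],degrees=True).as_matrix()
for x in(-16,0,16):
  for z,col in((14,(0,0,255)),(0,(0,255,0)),(-20,(255,255,0))):
   for y in(-9.,-22.5):
    Y=X+R@[x,y,z]
    u=w2p(cs,Y).round();cv2.circle(im,tuple(int(q) for q in u),0,col,1)
    u=w2p(c,Y).round();cv2.circle(iw,tuple(int(q) for q in u),1,col,1)
cv2.imwrite("pics/s5b.png",cv2.resize(im[200:280,280:380],None,fx=7,fy=7,interpolation=0))
cv2.imwrite("pics/w5b.png",cv2.resize(iw[150:350,200:440],None,fx=3,fy=3,interpolation=0))
E
```

```text
(no output)
```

View pics/s5b.png

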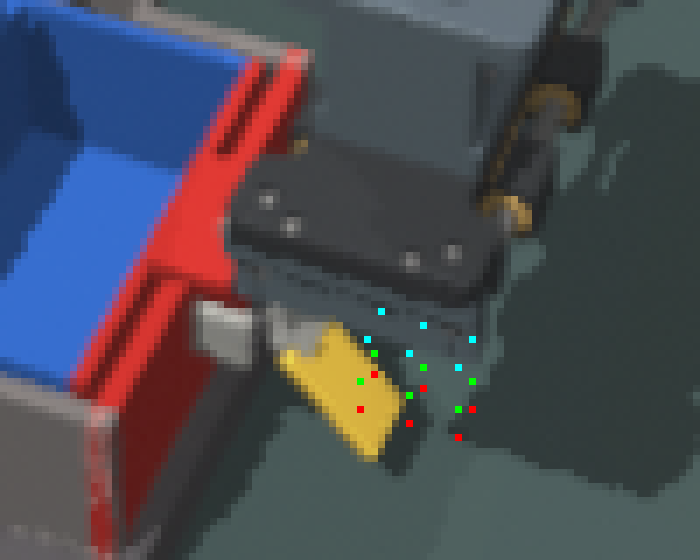

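View pics/w5b.png

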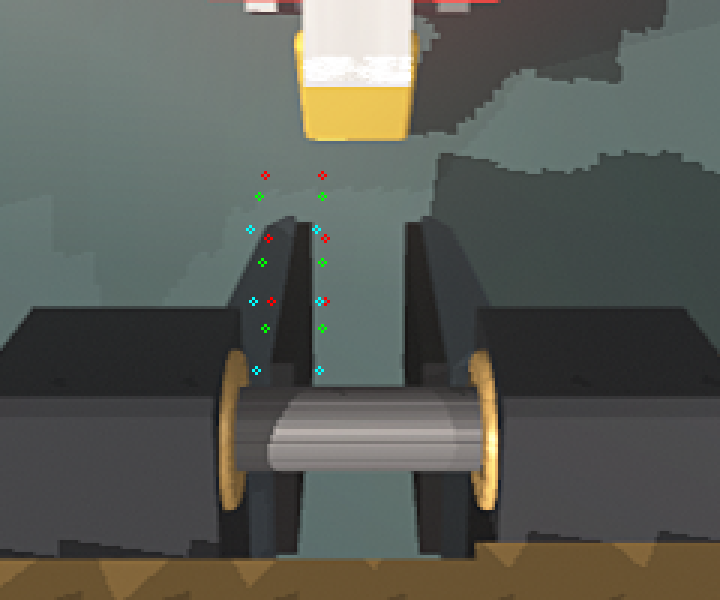

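Both views show the fingertips about 15–18 mm behind the reported TCP, not 14 mm ahead as stated. That explains both misses. I'll settle it by touching the bench gently with the tips.

Request:
play_rows --pt "-25 -3 0 0 0.8" --pt "-15 -2 -10 0 0.8" --pt "0 0 -16 0 0.8" --pt "0 0 -16 0 0.8" --pt "0 0 -10 0 0.8" --pt "0 0 -5 0 0.8" --pt "0 0 0 0 0.8" --pt "0 0 0 0 0.8"

```text
time_s: 8.78
ee_pos: [427.5, 56.1, 19.5]
ee_rot: [180.0, -0.0, 6.4]
force: [0.4, -0.1, 0.8]
gripper_width: 18.1
```

```bash
python3 - <<'E'
from h import *
print(env.state()["force"])
grab("side","s6",(270,180,400,290),5)
E
```

```text
[ 0.42009963 -0.07477172  0.80724756]
```

View pics/s6.png

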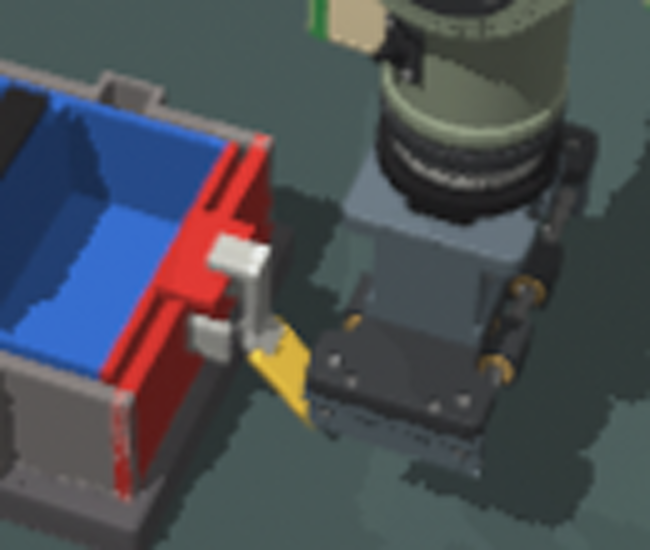

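Request:
play_rows --pt "0 0 -2 0 0.8" --pt "0 0 -2 0 0.8" --pt "0 0 -2 0 0.8" --pt "0 0 0 0 0.8"

```text
time_s: 9.32
ee_pos: [426.9, 56.0, 13.0]
ee_rot: [180.0, 0.0, 6.4]
force: [-0.1, 0.1, 0.1]
gripper_width: 18.1
```

Request:
play_rows --pt "0 0 -2 0 0.8" --pt "0 0 -2 0 0.8" --pt "0 0 0 0 0.8"

```text
time_s: 9.7
ee_pos: [426.9, 56.0, 9.0]
ee_rot: [180.0, 0.0, 6.4]
force: [-0.6, 0.1, 0.2]
gripper_width: 18.2
```

Request:
play_rows --pt "0 0 -2 0 0.8" --pt "0 0 -2 0 0.8" --pt "0 0 0 0 0.8"

```text
time_s: 10.07
ee_pos: [427.0, 56.0, 5.0]
ee_rot: [180.0, 0.0, 6.4]
force: [-0.7, -0.4, 0.5]
gripper_width: 17.9
```

Request:
play_rows --pt "0 0 -2 0 0.8" --pt "0 0 -2 0 0.8" --pt "0 0 0 0 0.8"

```text
time_s: 10.45
ee_pos: [427.0, 56.0, 1.0]
ee_rot: [180.0, 0.0, 6.4]
force: [-0.4, -0.3, 1.1]
gripper_width: 18.2
```

Request:
play_rows --pt "0 0 -2 0 0.8" --pt "0 0 -2 0 0.8" --pt "0 0 0 0 0.8"

```text
time_s: 10.82
ee_pos: [426.9, 56.0, -3.0]
ee_rot: [180.0, 0.0, 6.4]
force: [0.5, 0.2, 0.2]
gripper_width: 18.1
```

Request:
play_rows --pt "0 0 -2 0 0.8" --pt "0 0 -2 0 0.8" --pt "0 0 0 0 0.8"

```text
time_s: 11.2
ee_pos: [427.0, 56.0, -7.0]
ee_rot: [180.0, 0.0, 6.4]
force: [-0.2, -0.6, 0.4]
gripper_width: 18.3
```

Request:
play_rows --pt "0 0 -2 0 0.8" --pt "0 0 0 0 0.8"

```text
time_s: 11.45
ee_pos: [427.0, 56.0, -9.0]
ee_rot: [180.0, 0.0, 6.4]
force: [0.3, -0.4, -0.3]
gripper_width: 18.2
```

Request:
play_rows --pt "0 0 -2 0 0.8" --pt "0 0 0 0 0.8"

```text
time_s: 11.7
ee_pos: [427.0, 56.0, -11.0]
ee_rot: [180.0, 0.0, 6.4]
force: [0.1, 0.3, -0.5]
gripper_width: 18.1
```

Request:
play_rows --pt "0 0 -2 0 0.8" --pt "0 0 0 0 0.8"

```text
time_s: 11.95
ee_pos: [427.0, 56.0, -13.0]
ee_rot: [180.0, 0.0, 6.4]
force: [0.2, 0.1, 0.3]
gripper_width: 18.0
```

Request:
play_rows --pt "0 0 -1.5 0 0.8" --pt "0 0 0 0 0.8"

```text
time_s: 12.2
ee_pos: [427.0, 56.0, -14.4]
ee_rot: [180.0, 0.0, 6.4]
force: [0.2, 0.6, 0.3]
gripper_width: 18.4
```

Request:
play_rows --pt "0 0 -1.5 0 0.8" --pt "0 0 0 0 0.8"

```text
time_s: 12.45
ee_pos: [427.1, 56.0, -15.9]
ee_rot: [180.0, 0.0, 6.4]
force: [0.2, -0.1, 0.2]
gripper_width: 18.1
```

```bash
python3 - <<'E'
from h import *
grab("side","s7",(270,180,400,290),5)
E
```

```text
(no output)
```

View pics/s7.png

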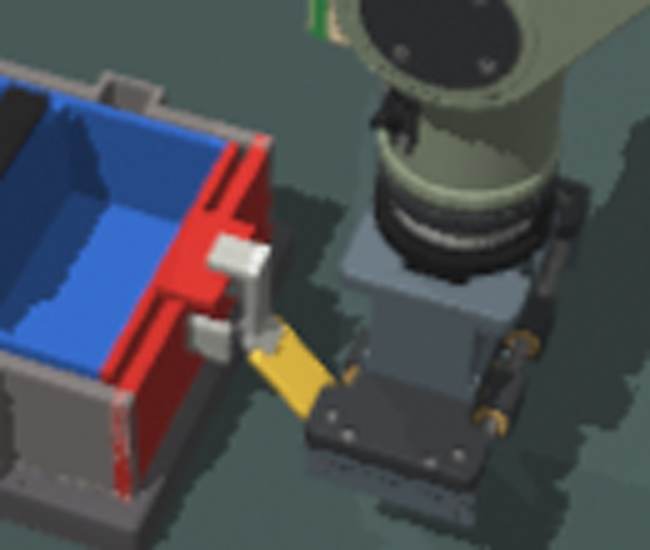

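Still no contact, so I'll keep going in small steps.

Request:
play_rows --pt "0 0 -1.5 0 0.8" --pt "0 0 0 0 0.8"

```text
time_s: 12.75
ee_pos: [427.0, 56.0, -17.4]
ee_rot: [180.0, 0.0, 6.4]
force: [0.2, -0.2, -0.9]
gripper_width: 18.3
```

Request:
play_rows --pt "0 0 -1.5 0 0.8" --pt "0 0 0 0 0.8"

```text
time_s: 13.0
ee_pos: [427.0, 56.0, -18.9]
ee_rot: [180.0, 0.0, 6.4]
force: [0.7, -0.5, -0.6]
gripper_width: 18.2
```

Request:
play_rows --pt "0 0 -1.5 0 0.8" --pt "0 0 0 0 0.8"

```text
time_s: 13.25
ee_pos: [427.2, 56.0, -19.5]
ee_rot: [180.0, -0.0, 6.4]
force: [-2.6, -0.3, 9.9]
gripper_width: 18.3
```

Request:
play_rows --pt "0 0 -1.5 0 0.8" --pt "0 0 0 0 0.8"

```text
time_s: 13.5
ee_pos: [427.3, 56.0, -19.6]
ee_rot: [180.0, -0.0, 6.4]
force: [-6.3, -0.8, 27.1]
gripper_width: 18.4
```

Contact came at reported z=-19.5, so the fingertips sit 33.5 mm behind where the spec puts them relative to the reported TCP. From now on: tips = z+19.5, grasp = z+38.5, body = z+98.5. I'll retract and measure the hook's outer extent.

Request:
play_rows --pt "0 0 3 0 0.8" --pt "0 0 12 0 0.8" --pt "0 0 20 0 0.4" --pt "0 0 20 0 0.4" --pt "0 0 0 0 0.4" --newtons 35

```text
time_s: 14.12
ee_pos: [428.4, 56.2, 34.5]
ee_rot: [180.0, -0.2, 6.4]
force: [1.3, -0.4, -0.1]
gripper_width: 45.1
```

```bash
python3 - <<'E'
from h import *
c=cal("wrist"); s=env.state(); print(s["ee_pos"].round(1),s["gripper_width"])
grab("wrist","w8",(240,80,400,200),5)
D=np.array([650,81]);a=np.radians(6.4);R=np.array([[np.cos(a),-np.sin(a)],[np.sin(a),np.cos(a)]])
for p in [(-155,0,41),(-168,14,25),(-168,-14,25),(-126,9,75),(-126,-9,116),(-134,9,116),(-134,-9,116)]:
    X=[*(D+R@p[:2]),p[2]]; u=w2p(c,X);print(p,u.round(),((u-[240,80])*5).round())
E
```

```text
[428.4  56.2  34.5] 45.09571334556598
(-155, 0, 41) [320. 135.] [402. 276.]
(-168, 14, 25) [299. 154.] [295. 368.]
(-168, -14, 25) [342. 154.] [509. 368.]
(-126, 9, 75) [301.  76.] [306. -19.]
(-126, -9, 116) [349.  62.] [544. -89.]
(-134, 9, 116) [295.  88.] [275.  40.]
(-134, -9, 116) [348.  88.] [541.  39.]
```

View pics/w8.png

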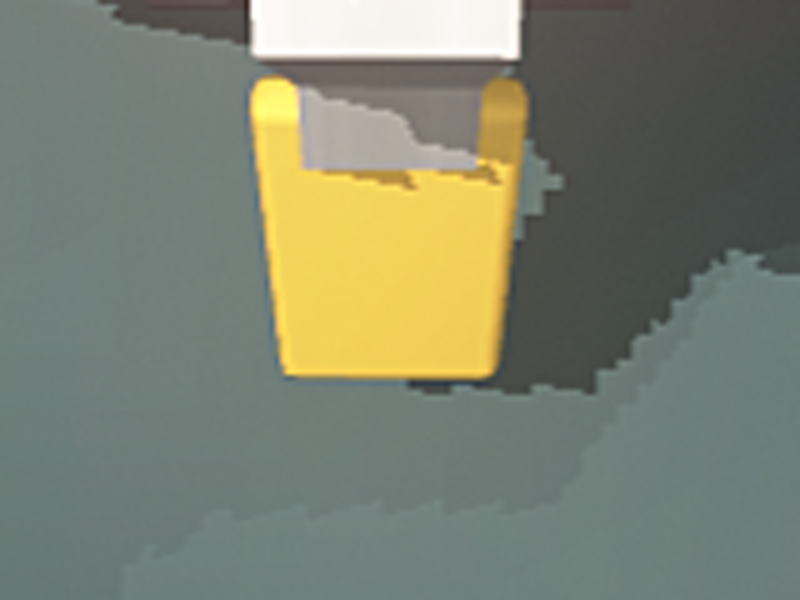

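The hook's outer edge is at dock x≈-136 and the lever tip at about -169.5. I'll approach from outside with the TCP at dock x=-176 and the tips at z≈20, so the body stays clear of the hook.

Request:
play_rows --pt "0 0 -17 0 0.45" --pt "0 0 -16 0 0.45" --pt "12 1.5 0 0 0.45" --pt "12 1.4 0 0 0.45" --pt "12 1.4 0 0 0.45" --pt "10 1.4 0 0 0.45" --pt "0 0 0 0 0.45" --pt "0 0 0 0 0.8" --pt "0 0 0 0 0.8" --pt "0 0 0 0 0.8" --pt "0 0 0 0 0.8" --newtons 35

```text
time_s: 15.55
ee_pos: [472.6, 61.9, 0.2]
ee_rot: [-180.0, 0.0, 6.4]
force: [-0.0, 2.2, 0.4]
gripper_width: 26.5
```

Request:
play_rows --pt "0 0 0 0 0.6" --pt "0 0 0 0 0.6" --pt "3.5 0.7 0 0 0.6" --pt "0 0 0 0 0.6" --pt "0 0 0 0 0.85" --pt "0 0 0 0 0.85" --pt "0 0 0 0 0.85" --newtons 35

```text
time_s: 16.42
ee_pos: [476.6, 62.4, 0.1]
ee_rot: [180.0, -0.0, 6.4]
force: [0.0, 0.7, 0.7]
gripper_width: 27.4
```

```bash
python3 - <<'E'
from h import *
grab("side","s9",(270,180,400,290),5)
E
```

```text
(no output)
```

View pics/s9.png

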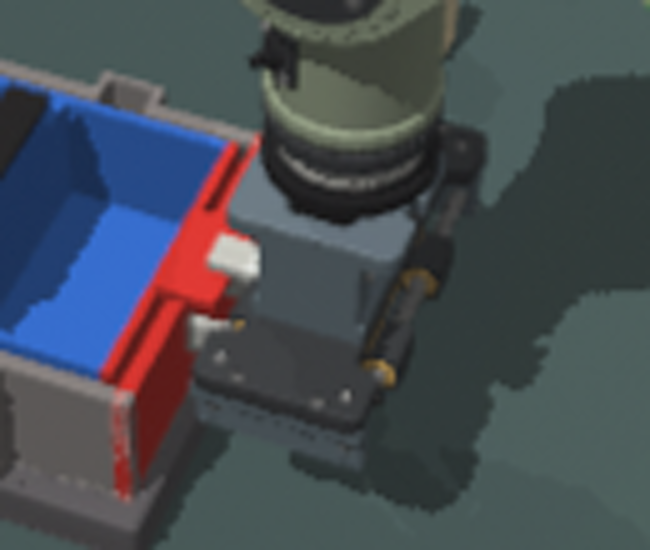

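The lever is pinched at 27.4 mm with no stray force. Lifting along the arc.

Request:
play_rows --pt "-4.0 -0.4 4.2 0 0.85" --pt "-4.0 -0.4 4.2 0 0.85" --pt "-3.1 -0.3 4.8 0 0.85" --pt "-3.1 -0.3 4.8 0 0.85" --pt "-2.1 -0.2 5.4 0 0.85" --pt "0 0 0 0 0.85" --newtons 35

```text
time_s: 17.23
ee_pos: [459.6, 60.7, 23.9]
ee_rot: [180.0, 0.0, 6.4]
force: [2.1, -0.8, -8.2]
gripper_width: 27.1
```

Spring load is -8 N and the grip is holding. Continuing past centre.

Request:
play_rows --pt "-2.1 -0.2 5.4 0 0.85" --pt "-1.1 -0.1 5.6 0 0.85" --pt "-1.0 -0.1 5.7 0 0.85" --pt "0.2 0 5.8 0 0.85" --pt "0.2 0 5.8 0 0.85" --pt "1.3 0.1 5.7 0 0.85" --pt "0 0 0 0 0.85" --newtons 35

```text
time_s: 18.1
ee_pos: [456.3, 60.3, 58.5]
ee_rot: [180.0, 0.2, 6.4]
force: [-5.9, -1.8, 3.9]
gripper_width: 27.2
```

Past centre: the force has reversed. I'll open the fingers so the lever can snap to its stop, then back away.

Request:
play_rows --pt "1.3 0.1 5.7 0 0.85" --pt "2.3 0.2 5.2 0 0.85" --pt "2.3 0.2 5.2 0 0.85" --pt "0 0 0 0 0.85" --pt "0 0 0 0 0.4" --pt "0 0 0 0 0.3" --pt "0 0 0 0 0.3" --pt "-30 -3 0 0 0.3" --pt "-30 -3 30 0 0.3" --pt "0 0 40 0 0.3" --pt "0 0 40 0 0.3" --pt "0 0 0 0 0.3" --pt "0 0 0 0 0.3"

```text
time_s: 19.73
ee_pos: [402.9, 55.0, 182.8]
ee_rot: [180.0, 0.1, 6.4]
force: [0.1, 0.7, -0.2]
gripper_width: 63.5
```

```bash
python3 - <<'E'
from h import *
print(env.state()["ee_pos"])
grab("side","s10",(200,150,400,290),4); grab("wrist","w10")
E
```

```text
[402.90808544  54.97340057 182.84678164]
```

View pics/s10.png

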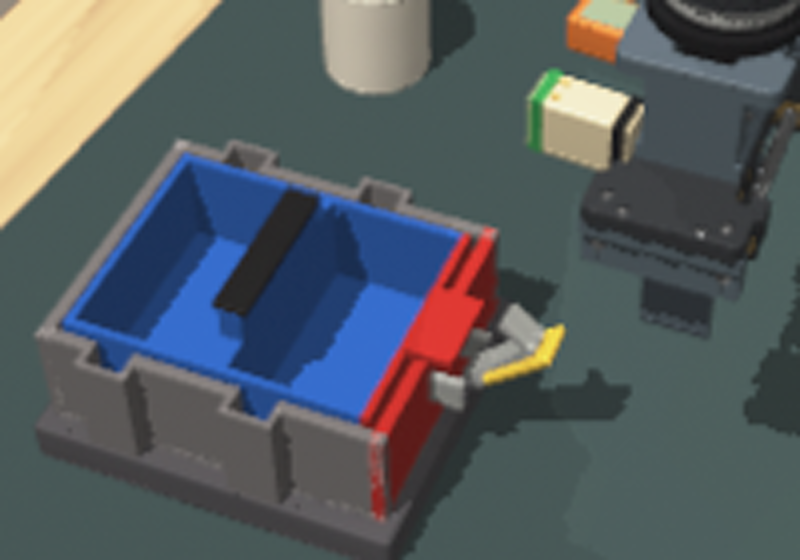

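View pics/w10.png

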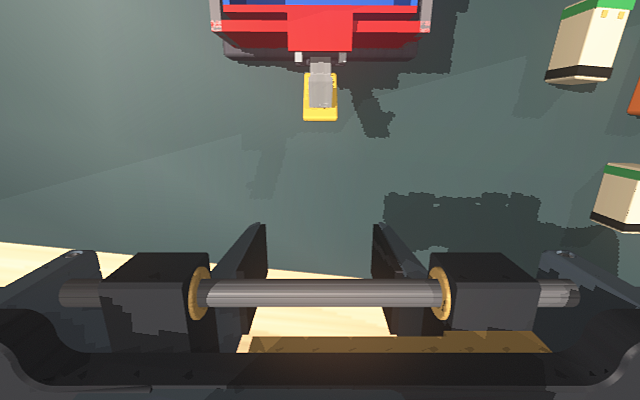

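The latch is open: the lever points up and the hook is off the lip. Moving over the handle with yaw +90°.

Request:
play_rows --pt "20.4 2.1 0 7.5 0.3" --pt "20.4 2.1 0 7.5 0.3" --pt "20.4 2.1 0 7.5 0.3" --pt "20.4 2.1 0 7.5 0.3" --pt "20.4 2.1 0 7.5 0.3" --pt "20.4 2.1 0 7.5 0.3" --pt "20.4 2.1 0 7.5 0.3" --pt "20.4 2.1 0 7.5 0.3" --pt "20.4 2.1 0 7.5 0.3" --pt "20.4 2.1 0 7.5 0.3" --pt "20.4 2.1 0 7.5 0.3" --pt "20.4 2.1 0 7.5 0.3" --pt "0 0 0 0 0.3" --pt "0 0 0 0 0.3"

```text
time_s: 21.58
ee_pos: [647.4, 80.1, 182.5]
ee_rot: [-179.8, -0.0, 96.3]
force: [0.1, -0.5, 0.5]
gripper_width: 63.6
```

```bash
python3 - <<'E'
from h import *
s=env.state();print(s["ee_pos"].round(1),s["ee_rot"].round(1))
c=cal("wrist"); grab("wrist","w11")
for y in(-50,0,50): print(w2p(c,[648,80+y,129]).round())
E
```

```text
[647.4  80.1 182.5] [-179.8   -0.    96.3]
[312. 265.]
[319. 212.]
[325. 153.]
```

View pics/w11.png

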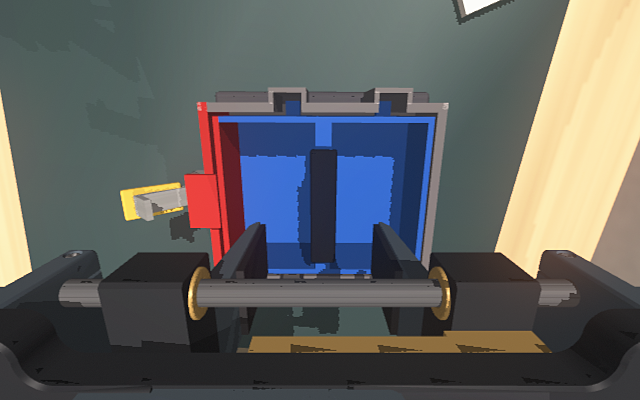

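```bash
python3 - <<'E'
from h import *
c=cal("wrist"); 
for u,v in [(309.5,150),(335,150),(311,262),(337,262)]: print(p2w(c,u,v,129).round(1))
# rim corners
for u,v in [(447,104),(199,104)]: print("rim",p2w(c,u,v,100).round(1))
E
```

```text
[635.3 130.6 129. ]
[655.5 132.8 129. ]
[646.6  32.3 129. ]
[669.5  34.9 129. ]
rim [747.6 178.6 100. ]
rim [536.8 155.5 100. ]
```

The handle centre measures about (651.5,82) and its ~100 mm length checks out. Descending to grip.

Request:
play_rows --pt "3.5 1.5 -20 0 0.3" --pt "0 0 -25 0 0.3" --pt "0 0 -20 0 0.4" --pt "0 0 -15 0 0.5" --pt "0 0 -10 0 0.5" --pt "0 0 -5 0 0.5" --pt "0 0 0 0 0.5" --pt "0 0 0 0 0.9" --pt "0 0 0 0 0.9" --pt "0 0 0 0 0.9" --pt "0 0 0 0 0.9" --newtons 50

```text
time_s: 23.0
ee_pos: [651.6, 81.7, 89.0]
ee_rot: [-180.0, 0.0, 96.4]
force: [-2.3, -0.4, 3.5]
gripper_width: 21.2
```

Request:
play_rows --pt "0 0 4 0 0.9" --pt "0 0 6 0 0.9" --pt "0 0 8 0 0.9" --pt "0 0 8 0 0.9" --pt "0 0 0 0 0.9" --newtons 55

```text
time_s: 23.62
ee_pos: [652.7, 81.8, 115.8]
ee_rot: [179.9, 0.0, 96.4]
force: [0.1, -0.4, -3.7]
gripper_width: 21.4
```

```bash
python3 - <<'E'
from h import *
grab("side","s12",(180,130,380,290),4)
E
```

```text
(no output)
```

View pics/s12.png

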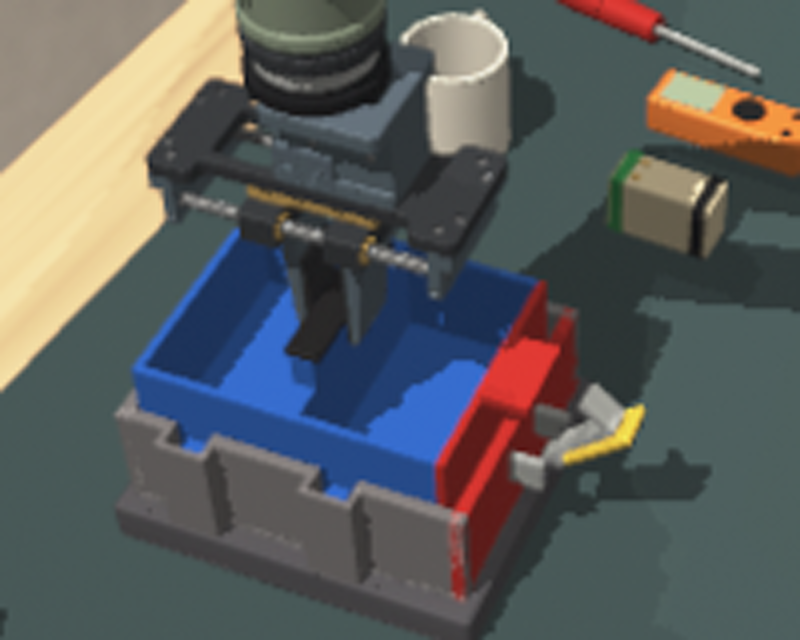

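The tote lifts level. I'll lift it clear, then carry it to (410,310) while turning +110°.

Request:
play_rows --pt "0 0 15 0 0.9" --pt "0 0 25 0 0.9" --pt "0 0 25 0 0.9" --pt "0 0 20 0 0.9" --pt "-15.2 14.3 0 6.9 0.9" --pt "-15.2 14.3 0 6.9 0.9" --pt "-15.2 14.3 0 6.9 0.9" --pt "-15.2 14.3 0 6.9 0.9" --pt "-15.2 14.3 0 6.9 0.9" --pt "-15.2 14.3 0 6.9 0.9" --pt "-15.2 14.3 0 6.9 0.9" --pt "-15.2 14.3 0 6.9 0.9" --pt "-15.2 14.3 0 6.9 0.9" --pt "-15.2 14.3 0 6.9 0.9" --pt "-15.2 14.3 0 6.9 0.9" --pt "-15.2 14.3 0 6.9 0.9" --pt "-15.2 14.3 0 6.9 0.9" --pt "-15.2 14.3 0 6.9 0.9" --pt "-15.2 14.3 0 6.9 0.9" --pt "-15.2 14.3 0 6.9 0.9" --newtons 60

```text
time_s: 26.18
ee_pos: [408.4, 311.1, 200.7]
ee_rot: [180.0, 0.1, -153.0]
force: [-0.3, -0.4, -2.4]
gripper_width: 21.4
```

```bash
python3 - <<'E'
from h import *
s=env.state();print(s["qpos"].round(0))
grab("side","s13"); 
E
```

```text
[ 36.  12.  97.   0.  71. -81.]
```

View pics/s13.png

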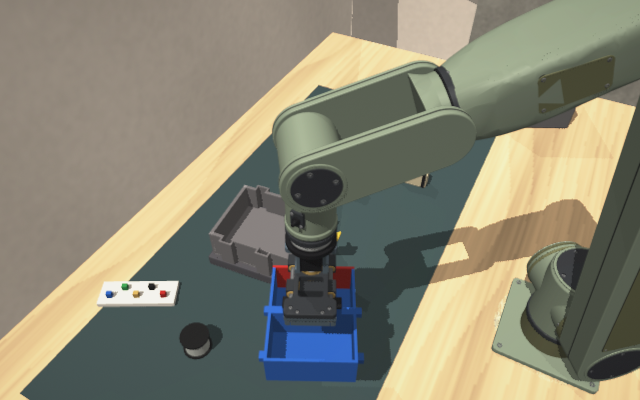

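Request:
play_rows --pt "0 0 -25 0 0.9" --pt "0 0 -30 0 0.9" --pt "0 0 -30 0 0.9" --pt "0 0 -25 0 0.9" --pt "0 0 -15 0 0.9" --pt "0 0 -10 0 0.9" --pt "0 0 -5 0 0.9" --pt "0 0 -3 0 0.9" --pt "0 0 0 0 0.9"

```text
time_s: 27.35
ee_pos: [409.0, 310.7, 57.0]
ee_rot: [180.0, 0.0, -153.2]
force: [0.1, 0.8, -3.4]
gripper_width: 20.9
```

Request:
play_rows --pt "0 0 -2 0 0.9" --pt "0 0 -1 0 0.9" --pt "0 0 0 0 0.9"

```text
time_s: 27.72
ee_pos: [408.9, 310.6, 54.0]
ee_rot: [180.0, 0.0, -153.2]
force: [-1.3, 0.4, 0.3]
gripper_width: 21.4
```

The tote is on the bench and the load is off. Releasing and rising.

Request:
play_rows --pt "0 0 0 0 0.6" --pt "0 0 0 0 0.5" --pt "0 0 0 0 0.5" --pt "0 0 10 0 0.5" --pt "0 0 30 0 0.5" --pt "0 0 40 0 0.4" --pt "0 0 40 0 0.3" --pt "8.8 -27 20 -10.4 0.3" --pt "8.8 -27 0 -10.4 0.3" --pt "8.8 -27 0 -10.4 0.3" --pt "8.8 -27 0 -10.4 0.3" --pt "8.8 -27 0 -10.4 0.3" --pt "8.8 -27 0 -10.4 0.3" --pt "8.8 -27 0 -10.4 0.3" --pt "8.8 -27 0 -10.4 0.3" --pt "8.8 -27 0 -10.4 0.3"

```text
time_s: 29.72
ee_pos: [488.3, 66.6, 194.5]
ee_rot: [179.9, 0.0, 112.9]
force: [-0.1, -1.0, 0.0]
gripper_width: 64.1
```

Request:
play_rows --pt "8.8 -27 0 -10.4 0.3" --pt "8.8 -27 0 -10.4 0.3" --pt "8.8 -27 0 -10.4 0.3" --pt "8.8 -27 0 -10.4 0.3" --pt "8.8 -27 0 -10.4 0.3" --pt "8.8 -27 0 -10.4 0.3" --pt "8.8 -27 0 -10.4 0.3" --pt "8.8 -27 0 -10.4 0.3" --pt "8.8 -27 0 -10.4 0.3" --pt "8.8 -20 0 -10.4 0.3" --pt "0 0 0 0 0.3"

```text
time_s: 31.1
ee_pos: [576.3, -196.6, 194.0]
ee_rot: [180.0, -0.0, 9.2]
force: [-0.2, 1.0, -0.2]
gripper_width: 63.8
```

```bash
python3 - <<'E'
from h import *
s=env.state();print(s["ee_pos"].round(1),s["ee_rot"].round(1),s["qpos"].round())
grab("top","t14"); c=cal("wrist"); grab("wrist","w14")
for X in [(577,-205,46),(539,-205,46)]: print(w2p(c,X).round())
E
```

```text
[ 576.3 -196.6  194. ] [180.   -0.    9.2] [-20.  21.  85.  -0.  74.  61.]
[328. 186.]
[323. 217.]
```

View pics/t14.png

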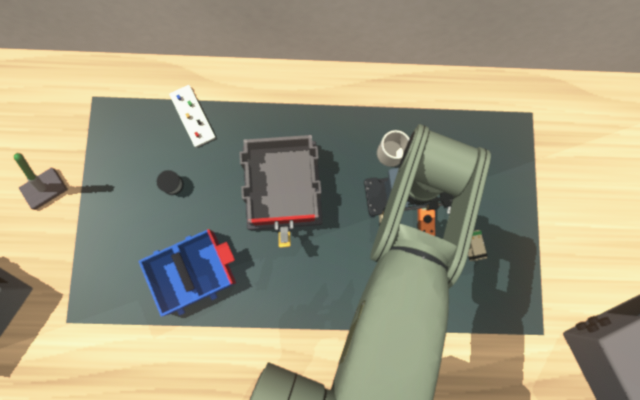

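View pics/w14.png

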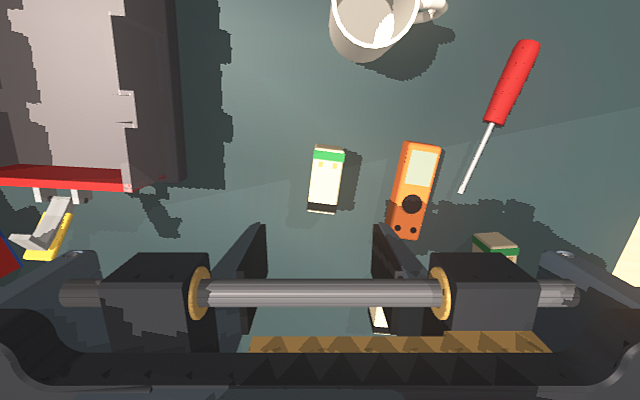

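```bash
python3 - <<'E'
import cv2
f=cv2.imread("pics/raw_w14.png")[130:250,290:450]
cv2.imwrite("pics/w14b.png",cv2.resize(f,None,fx=5,fy=5,interpolation=cv2.INTER_CUBIC))
E
```

```text
(no output)
```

View pics/w14b.png

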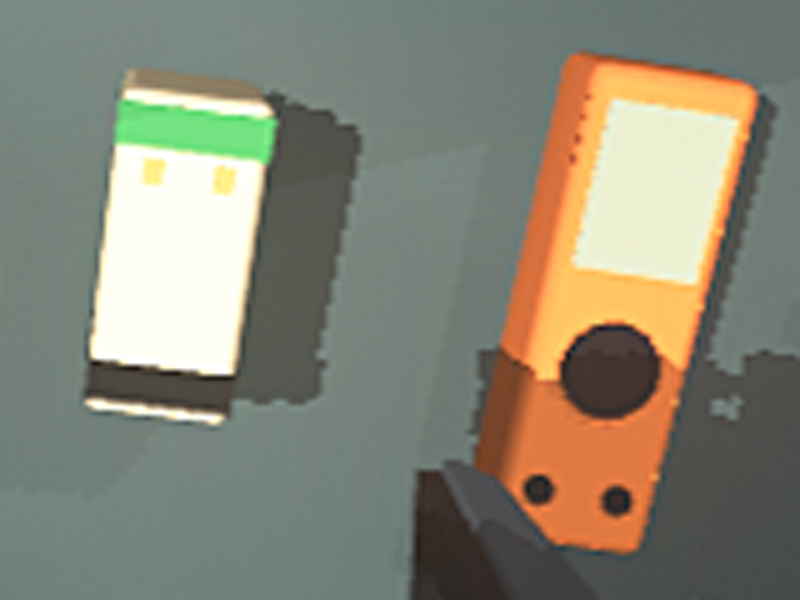

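```bash
cat >> h.py <<'E'
def quad(c,pts,z,off=(0,0),sc=1):
    w=np.array([p2w(c,off[0]+a/sc,off[1]+b/sc,z) for a,b in pts]); m=w.mean(0)
    l=((w[0]+w[1])-(w[2]+w[3]))/2; ww=((w[0]+w[3])-(w[1]+w[2]))/2
    print(m.round(1),"L",np.linalg.norm(l).round(1),"W",np.linalg.norm(ww).round(1),"yaw",np.degrees(np.arctan2(l[1],l[0])).round(1), np.degrees(np.arctan2(-ww[0],ww[1])).round(1))
E
python3 - <<'E'
from h import *
c=cal("wrist")
quad(c,[(122,92),(275,112),(222,420),(86,405)],46,(290,130),5)
quad(c,[(597,60),(757,90),(637,552),(520,540)],30,(290,130),5)
E
```

```text
[ 580.5 -200.5   46. ] L 72.9 W 33.1 yaw 1.6 2.2
[ 579.9 -310.7   30. ] L 118.0 W 33.9 yaw 2.8 0.7
```

Pack A is at (580.5,-200.5), yaw about 2°, and its size matches. Grasping it.

Request:
play_rows --pt "4.2 -4 -20 -7.2 0.3" --pt "0 0 -35 0 0.35" --pt "0 0 -40 0 0.4" --pt "0 0 -40 0 0.4" --pt "0 0 -35 0 0.4" --pt "0 0 -20 0 0.4" --pt "0 0 -10 0 0.4" --pt "0 0 -4 0 0.4" --pt "0 0 0 0 0.4" --pt "0 0 0 0 0.8" --pt "0 0 0 0 0.8" --pt "0 0 0 0 0.8" --pt "0 0 0 0 0.8" --newtons 35

```text
time_s: 32.83
ee_pos: [580.7, -199.9, -9.7]
ee_rot: [179.9, -0.1, 2.0]
force: [0.2, -0.8, 4.0]
gripper_width: 33.9
```

Request:
play_rows --pt "0 0 8 0 0.8" --pt "0 0 25 0 0.8" --pt "0 0 40 0 0.8" --pt "0 0 40 0 0.8" --pt "0 0 27 0 0.8" --pt "9.7 27 0 0.4 0.8" --pt "9.7 27 0 0.4 0.8" --pt "9.7 27 0 0.4 0.8" --pt "9.7 27 0 0.4 0.8" --pt "9.7 27 0 0.4 0.8" --pt "9.7 27 0 0.4 0.8" --pt "9.7 27 0 0.4 0.8" --pt "9.7 27 0 0.4 0.8" --pt "9.7 27 0 0.4 0.8" --pt "9.7 27 0 0.4 0.8" --pt "9.7 27 0 0.3 0.8" --pt "9.7 27 0 0 0.8" --pt "0 0 0 0 0.8" --pt "0 0 0 0 0.8"

```text
time_s: 35.2
ee_pos: [695.9, 124.1, 129.2]
ee_rot: [180.0, 0.1, 6.3]
force: [0.6, -1.3, -0.9]
gripper_width: 34.0
```

```bash
python3 - <<'E'
from h import *
s=env.state();print(s["ee_pos"].round(1),s["ee_rot"].round(1))
c=cal("wrist"); grab("wrist","w15");grab("side","s15",(180,130,380,290),4)
E
```

```text
[695.9 124.1 129.2] [1.8e+02 1.0e-01 6.3e+00]
```

View pics/w15.png

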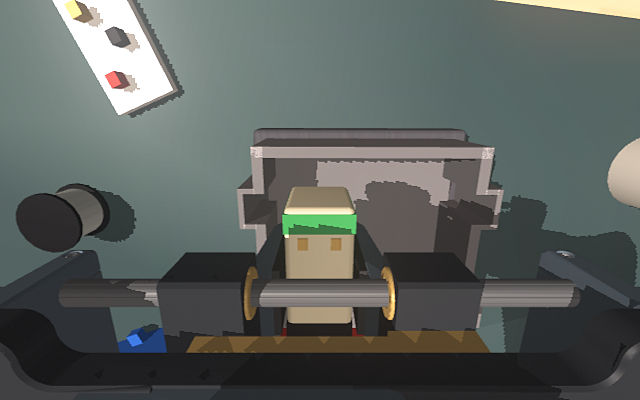

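View pics/s15.png

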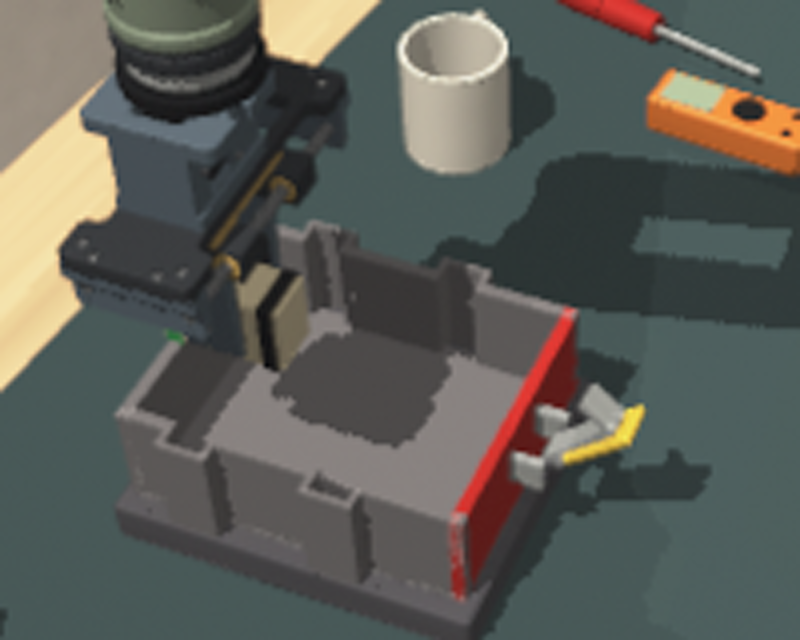

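```bash
python3 - <<'E'
from h import *
c=cal("wrist"); a=p2w(c,252,147,100);b=p2w(c,494,147,100);m=(a+b)/2;d=a-b
th=np.arctan2(-d[0],d[1]);print(np.linalg.norm(d),np.degrees(th),m, m[:2]-107*np.array([np.cos(th),np.sin(th)]))
E
```

```text
173.1109963099299 6.198560576386786 [756.81668987  92.16399733 100.        ] [650.44224645  80.61073868]
```

The dock is confirmed at (650.5,80.7) with yaw 6.2°. Lowering the pack.

Request:
play_rows --pt "0 0 -25 0 0.8" --pt "0 0 -30 0 0.8" --pt "0 0 -25 0 0.8" --pt "0 0 -12 0 0.8" --pt "0 0 -6 0 0.8" --pt "0 0 -4 0 0.8" --pt "0 0 0 0 0.8"

```text
time_s: 36.17
ee_pos: [696.9, 124.6, 28.2]
ee_rot: [180.0, -0.1, 6.3]
force: [-0.1, 0.1, -1.3]
gripper_width: 34.0
```

Request:
play_rows --pt "0 0 -1 0 0.8" --pt "0 0 -0.5 0 0.8" --pt "0 0 0 0 0.55" --pt "0 0 0 0 0.5" --pt "0 0 0 0 0.5" --pt "0 0 15 0 0.5" --pt "0 0 35 0 0.5" --pt "0 0 40 0 0.5" --pt "0 0 35 0 0.4" --pt "0 0 0 0 0.4"

```text
time_s: 37.42
ee_pos: [698.9, 124.9, 156.4]
ee_rot: [-180.0, -0.5, 6.3]
force: [0.1, 0.0, -0.1]
gripper_width: 54.2
```

```bash
python3 - <<'E'
from h import *
grab("wrist","w16")
E
```

```text
(no output)
```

View pics/w16.png

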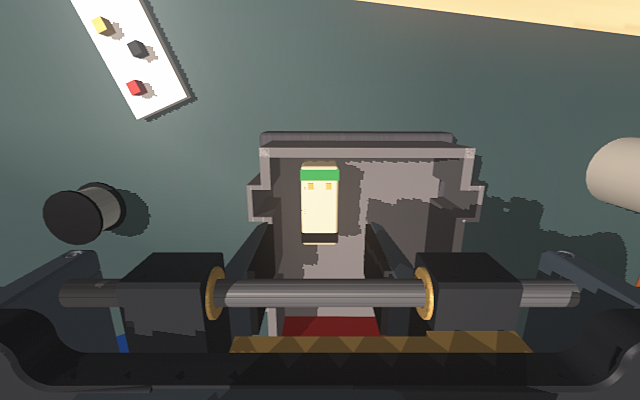

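Pack A lies flat in the far-left. On to pack B.

Request:
play_rows --pt "-17.1 -27 2 0 0.35" --pt "-17.1 -27 2 0 0.35" --pt "-17.1 -27 2 0 0.35" --pt "-17.1 -27 2 0 0.35" --pt "-17.1 -27 2 0 0.35" --pt "-17.1 -27 2 0 0.35" --pt "-17.1 -27 2 0 0.35" --pt "-17.1 -27 2 0 0.35" --pt "-17.1 -27 2 0 0.35" --pt "-17.1 -27 2 0 0.35" --pt "-17.1 -27 2 0 0.35" --pt "-17.1 -27 2 0 0.35" --pt "-17.1 -27 2 0 0.35" --pt "-17.1 -27 2 0 0.35" --pt "-17.1 -27 2 0 0.35" --pt "-17.1 -27 2 0 0.35" --pt "0 0 0 0 0.35" --pt "0 0 0 0 0.35"

```text
time_s: 39.72
ee_pos: [422.8, -306.7, 182.4]
ee_rot: [-179.9, 0.1, 6.3]
force: [0.7, 0.4, 0.8]
gripper_width: 59.1
```

```bash
python3 - <<'E'
from h import *
s=env.state();print(s["ee_pos"].round(1),s["ee_rot"].round(1))
grab("wrist","w17",(240,120,440,270),4)
E
```

```text
[ 422.8 -306.7  182.4] [-1.799e+02  1.000e-01  6.300e+00]
```

View pics/w17.png

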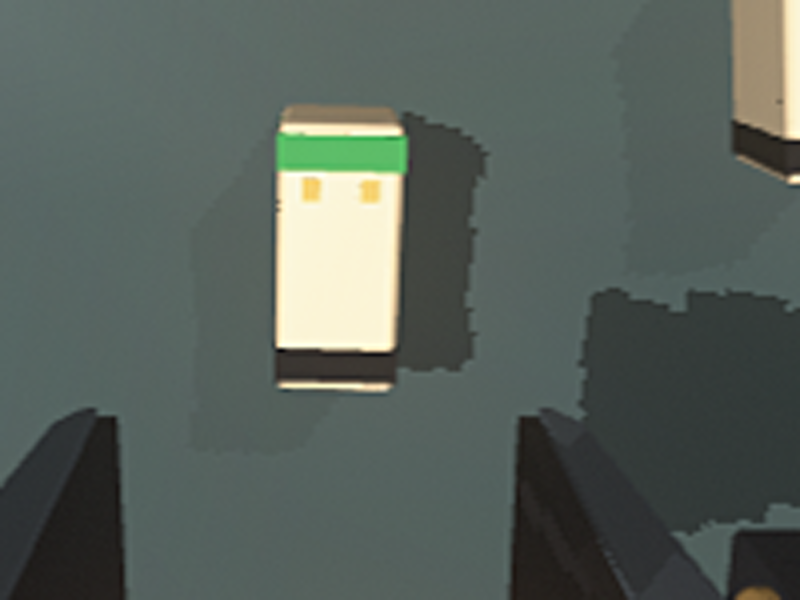

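```bash
python3 - <<'E'
from h import *
c=cal("wrist")
quad(c,[(276,127),(407,127),(393,389),(276,387)],46,(240,120),4)
E
```

```text
[ 426.5 -311.2   46. ] L 73.8 W 34.1 yaw 5.1 5.8
```

Request:
play_rows --pt "3.5 -4.3 -20 -0.8 0.35" --pt "0 0 -40 0 0.35" --pt "0 0 -45 0 0.4" --pt "0 0 -45 0 0.4" --pt "0 0 -25 0 0.4" --pt "0 0 -12 0 0.4" --pt "0 0 -5 0 0.4" --pt "0 0 0 0 0.4" --pt "0 0 0 0 0.8" --pt "0 0 0 0 0.8" --pt "0 0 0 0 0.8" --pt "0 0 0 0 0.8" --pt "0 0 5 0 0.8"

```text
time_s: 41.4
ee_pos: [426.0, -311.4, -4.1]
ee_rot: [-180.0, 0.1, 5.5]
force: [0.1, 0.7, -2.0]
gripper_width: 33.9
```

Request:
play_rows --pt "0 0 20 0 0.8" --pt "0 0 40 0 0.8" --pt "0 0 40 0 0.8" --pt "0 0 35 0 0.8" --pt "18.6 24 0 0.05 0.8" --pt "18.6 24 0 0.05 0.8" --pt "18.6 24 0 0.05 0.8" --pt "18.6 24 0 0.05 0.8" --pt "18.6 24 0 0.05 0.8" --pt "18.6 24 0 0.05 0.8" --pt "18.6 24 0 0.05 0.8" --pt "18.6 24 0 0.05 0.8" --pt "18.6 24 0 0.05 0.8" --pt "18.6 24 0 0.05 0.8" --pt "18.6 24 0 0.05 0.8" --pt "18.6 24 0 0.05 0.8" --pt "18.6 24 0 0.05 0.8" --pt "18.6 24 0 0.1 0.8" --pt "18.6 24 0 0.05 0.8" --pt "0 0 0 0 0.8"

```text
time_s: 43.9
ee_pos: [705.9, 50.1, 129.9]
ee_rot: [-180.0, 0.1, 6.4]
force: [-0.9, -0.3, -1.2]
gripper_width: 34.1
```

Request:
play_rows --pt "0 0 -20 0 0.8" --pt "0 0 -28 0 0.8" --pt "0 0 -25 0 0.8" --pt "0 0 -15 0 0.8" --pt "0 0 -8 0 0.8" --pt "0 0 -4 0 0.8" --pt "0 0 0 0 0.8"

```text
time_s: 44.78
ee_pos: [705.8, 48.2, 31.7]
ee_rot: [180.0, -0.0, 6.3]
force: [-0.6, 0.6, -2.0]
gripper_width: 33.9
```

Request:
play_rows --pt "0 0 -3 0 0.8" --pt "0 0 -2 0 0.8" --pt "0 0 -0.5 0 0.8" --pt "0 0 0 0 0.55" --pt "0 0 0 0 0.5" --pt "0 0 0 0 0.5" --pt "0 0 15 0 0.5" --pt "0 0 35 0 0.5" --pt "0 0 40 0 0.5" --pt "0 0 35 0 0.4" --pt "0 0 0 0 0.4"

```text
time_s: 46.15
ee_pos: [707.8, 48.4, 155.7]
ee_rot: [180.0, -0.5, 6.3]
force: [-0.1, -1.0, 0.9]
gripper_width: 54.9
```

```bash
python3 - <<'E'
from h import *
grab("wrist","w18"); grab("top","t18")
E
```

```text
(no output)
```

View pics/w18.png

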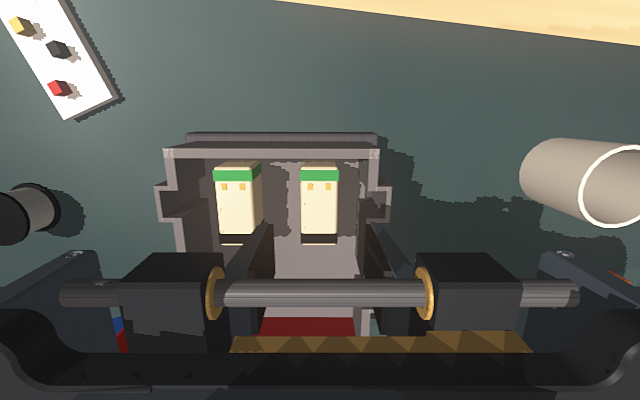

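View pics/t18.png

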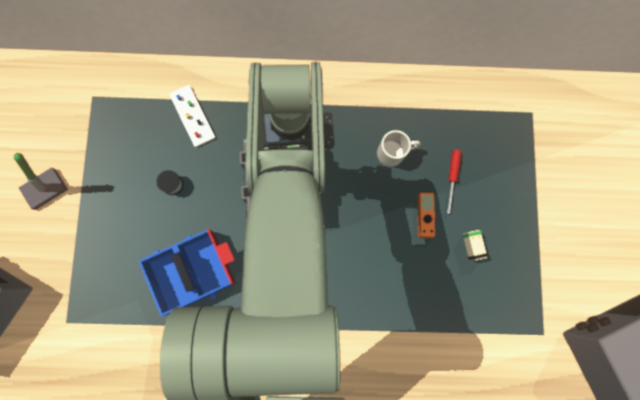

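Request:
play_rows --pt "-11.4 -27 3 0.3 0.35" --pt "-11.4 -27 3 0.3 0.35" --pt "-11.4 -27 3 0.3 0.35" --pt "-11.4 -27 3 0.3 0.35" --pt "-11.4 -27 3 0.3 0.35" --pt "-11.4 -27 3 0.3 0.35" --pt "-11.4 -27 3 0.3 0.35" --pt "-11.4 -27 3 0.3 0.35" --pt "-11.4 -27 3 0.3 0.35" --pt "-11.4 -27 0 0.3 0.35" --pt "-11.4 -27 0 0.3 0.35" --pt "-11.4 -27 0 0.3 0.35" --pt "-11.4 -27 0 0.3 0.35" --pt "-11.4 -27 0 0.3 0.35" --pt "-11.4 -27 0 0.3 0.35" --pt "-11.4 -27 0 0.3 0.35" --pt "-11.4 -27 0 0.3 0.35" --pt "-11.4 -25 0 0.3 0.35" --pt "0 0 0 0 0.35" --pt "0 0 0 0 0.35"

```text
time_s: 48.75
ee_pos: [500.1, -434.8, 176.5]
ee_rot: [-179.9, 0.1, 11.7]
force: [-0.0, 0.1, -0.3]
gripper_width: 59.4
```

```bash
python3 - <<'E'
from h import *
s=env.state();print(s["ee_pos"].round(1),s["ee_rot"].round(1))
grab("wrist","w19",(240,120,440,270),4)
E
```

```text
[ 500.1 -434.8  176.5] [-1.799e+02  1.000e-01  1.170e+01]
```

View pics/w19.png

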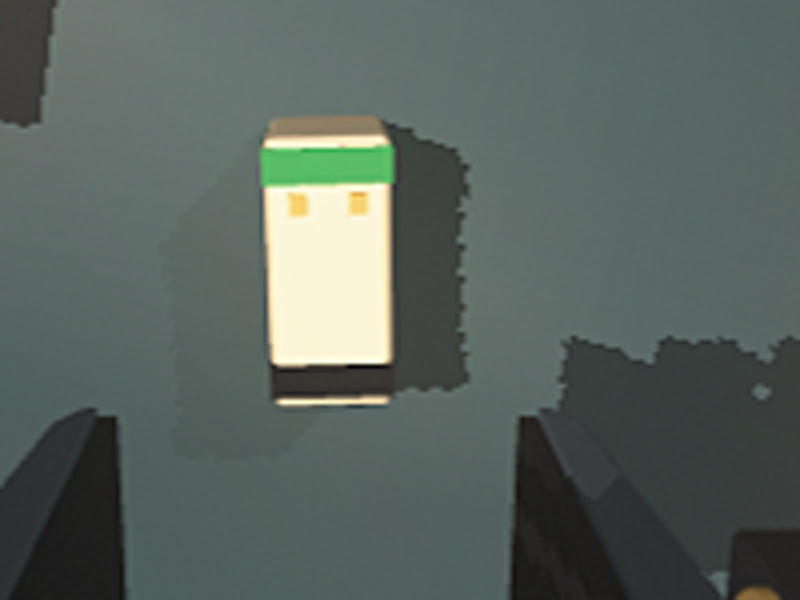

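```bash
python3 - <<'E'
from h import *
c=cal("wrist")
quad(c,[(263,139),(393,139),(392,402),(271,405)],46,(240,120),4)
E
```

```text
[ 501.4 -437.3   46. ] L 73.9 W 34.0 yaw 12.6 12.5
```

Request:
play_rows --pt "1.3 -2.5 -20 0.9 0.35" --pt "0 0 -40 0 0.35" --pt "0 0 -45 0 0.4" --pt "0 0 -40 0 0.4" --pt "0 0 -24 0 0.4" --pt "0 0 -12 0 0.4" --pt "0 0 -5 0 0.4" --pt "0 0 0 0 0.4" --pt "0 0 0 0 0.8" --pt "0 0 0 0 0.8" --pt "0 0 0 0 0.8" --pt "0 0 0 0 0.8" --pt "0 0 5 0 0.8"

```text
time_s: 50.42
ee_pos: [501.0, -437.9, -3.9]
ee_rot: [-179.9, 0.1, 12.6]
force: [0.1, -0.2, -2.4]
gripper_width: 33.6
```

Request:
play_rows --pt "0 0 25 0 0.8" --pt "0 0 40 0 0.8" --pt "0 0 40 0 0.8" --pt "0 0 30 0 0.8" --pt "6.3 32.1 0 -0.4 0.8" --pt "6.3 32.1 0 -0.4 0.8" --pt "6.3 32.1 0 -0.4 0.8" --pt "6.3 32.1 0 -0.4 0.8" --pt "6.3 32.1 0 -0.4 0.8" --pt "6.3 32.1 0 -0.4 0.8" --pt "6.3 32.1 0 -0.4 0.8" --pt "6.3 32.1 0 -0.4 0.8" --pt "6.3 32.1 0 -0.4 0.8" --pt "6.3 32.1 0 -0.4 0.8" --pt "6.3 32.1 0 -0.4 0.8" --pt "6.3 32.1 0 -0.4 0.8" --pt "6.3 32.1 0 -0.4 0.8" --pt "6.3 32.1 0 -0.4 0.8" --pt "6.3 32.1 0 -0.4 0.8" --pt "5.5 31.5 0 -0.3 0.8"

```text
time_s: 52.92
ee_pos: [601.4, 75.6, 131.1]
ee_rot: [180.0, 0.1, 6.3]
force: [0.5, -0.0, -0.7]
gripper_width: 34.1
```

Request:
play_rows --pt "0 0 0 0 0.8" --pt "0 0 -20 0 0.8" --pt "0 0 -28 0 0.8" --pt "0 0 -25 0 0.8" --pt "0 0 -15 0 0.8" --pt "0 0 -8 0 0.8" --pt "0 0 -4 0 0.8" --pt "0 0 0 0 0.8"

```text
time_s: 53.92
ee_pos: [601.9, 74.7, 32.1]
ee_rot: [180.0, -0.0, 6.3]
force: [0.1, -0.4, -2.3]
gripper_width: 33.9
```

Request:
play_rows --pt "0 0 -3 0 0.8" --pt "0 0 -2 0 0.8" --pt "0 0 -0.8 0 0.8" --pt "0 0 0 0 0.55" --pt "0 0 0 0 0.5" --pt "0 0 0 0 0.5" --pt "0 0 15 0 0.5" --pt "0 0 35 0 0.5" --pt "0 0 40 0 0.5" --pt "0 0 50 0 0.4" --pt "0 0 0 0 0.4"

```text
time_s: 55.3
ee_pos: [604.7, 75.1, 171.8]
ee_rot: [180.0, -0.6, 6.3]
force: [0.8, -0.5, -0.7]
gripper_width: 54.7
```

```bash
python3 - <<'E'
from h import *
grab("wrist","w20"); grab("side","s20",(180,130,380,290),4)
E
```

```text
(no output)
```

View pics/w20.png

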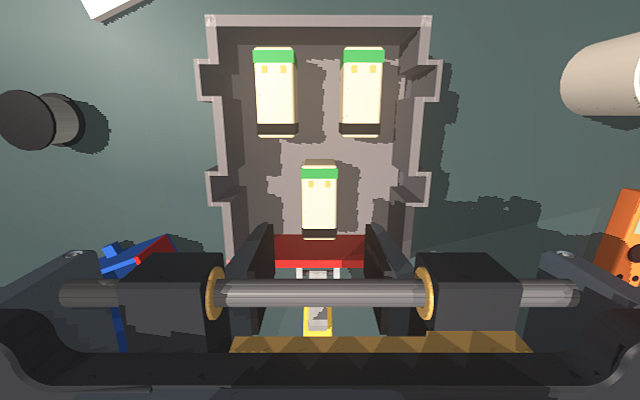

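View pics/s20.png

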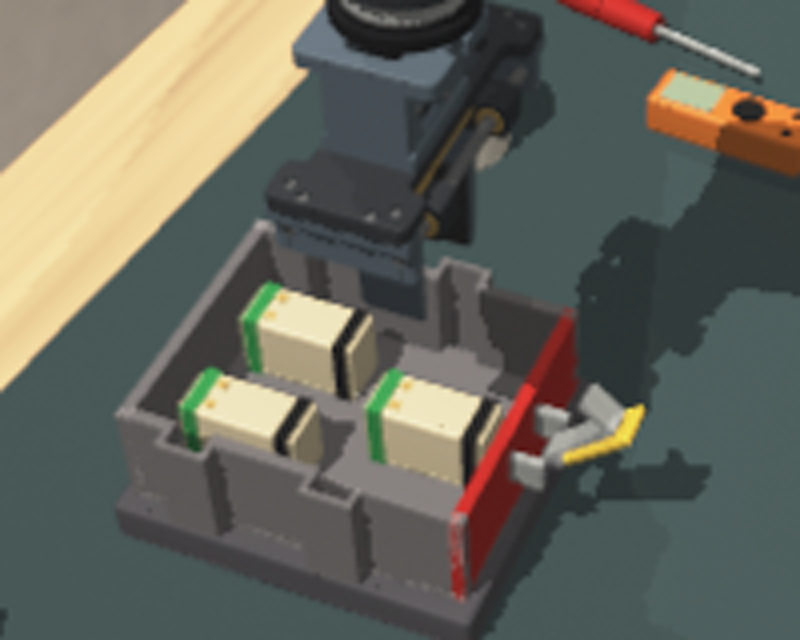

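All three packs lie flat in one layer. Now back to the blue tote, gripping from the opposite yaw (26.8°).

Request:
play_rows --pt "-14 16.8 0 1.5 0.4" --pt "-14 16.8 0 1.5 0.4" --pt "-14 16.8 0 1.5 0.4" --pt "-14 16.8 0 1.5 0.4" --pt "-14 16.8 0 1.5 0.4" --pt "-14 16.8 0 1.5 0.4" --pt "-14 16.8 0 1.5 0.4" --pt "-14 16.8 0 1.5 0.4" --pt "-14 16.8 0 1.5 0.4" --pt "-14 16.8 0 1.5 0.4" --pt "-14 16.8 0 1.5 0.4" --pt "-14 16.8 0 1.5 0.4" --pt "-14 16.8 0 1.5 0.4" --pt "-14 16.8 0 1 0.4" --pt "0 0 0 0 0.4" --pt "0 0 0 0 0.4"

```text
time_s: 57.4
ee_pos: [405.6, 309.8, 165.9]
ee_rot: [180.0, -0.0, 26.8]
force: [-0.4, 0.5, -0.6]
gripper_width: 54.6
```

```bash
python3 - <<'E'
from h import *
s=env.state();print(s["ee_pos"].round(1),s["ee_rot"].round(1),s["qpos"].round())
c=cal("wrist");grab("wrist","w21"); print(w2p(c,[409,310.6,94]).round())
E
```

```text
[405.6 309.8 165.9] [180.   -0.   26.8] [ 36.  14. 100.  -0.  66.  99.]
[320. 202.]
```

View pics/w21.png

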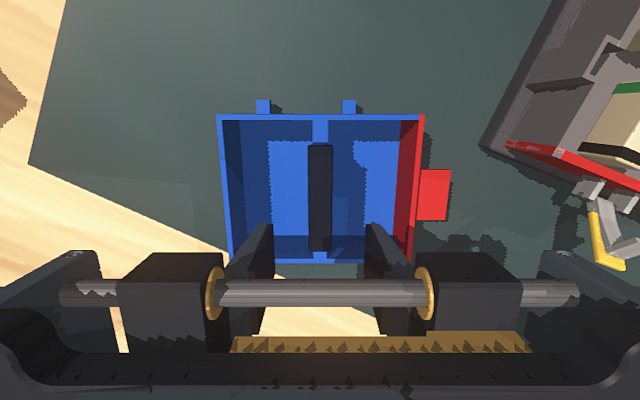

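Request:
play_rows --pt "3.3 0.8 -20 0 0.4" --pt "0 0 -35 0 0.45" --pt "0 0 -30 0 0.5" --pt "0 0 -15 0 0.5" --pt "0 0 -8 0 0.5" --pt "0 0 -4 0 0.5" --pt "0 0 0 0 0.5" --pt "0 0 0 0 0.9" --pt "0 0 0 0 0.9" --pt "0 0 0 0 0.9" --pt "0 0 0 0 0.9" --newtons 60

```text
time_s: 58.82
ee_pos: [409.1, 310.8, 54.2]
ee_rot: [180.0, -0.0, 26.8]
force: [0.2, -1.4, 2.8]
gripper_width: 21.2
```

Request:
play_rows --pt "0 0 6 0 0.9" --pt "0 0 20 0 0.9" --pt "0 0 40 0 0.9" --pt "0 0 45 0 0.9" --pt "0 0 35 0 0.9" --pt "0 0 0 0 0.9"

```text
time_s: 59.58
ee_pos: [410.1, 311.7, 202.2]
ee_rot: [-179.9, -0.3, 26.8]
force: [0.5, 0.2, -3.2]
gripper_width: 21.0
```

Request:
play_rows --pt "15.1 -14.4 0 4.35 0.9" --pt "15.1 -14.4 0 4.35 0.9" --pt "15.1 -14.4 0 4.35 0.9" --pt "15.1 -14.4 0 4.35 0.9" --pt "15.1 -14.4 0 4.35 0.9" --pt "15.1 -14.4 0 4.35 0.9" --pt "15.1 -14.4 0 4.35 0.9" --pt "15.1 -14.4 0 4.35 0.9" --pt "15.1 -14.4 0 4.35 0.9" --pt "15.1 -14.4 0 4.35 0.9" --pt "15.1 -14.4 0 4.35 0.9" --pt "15.1 -14.4 0 4.35 0.9" --pt "15.1 -14.4 0 4.35 0.9" --pt "15.1 -14.4 0 4.35 0.9" --pt "15.1 -14.4 0 4.35 0.9" --pt "15.1 -14.4 0 4.35 0.9" --pt "0 0 0 0 0.9" --pt "0 0 0 0 0.9"

```text
time_s: 61.82
ee_pos: [649.2, 80.7, 198.1]
ee_rot: [-179.8, -0.0, 96.3]
force: [-0.4, 0.2, -3.7]
gripper_width: 21.0
```

```bash
python3 - <<'E'
from h import *
s=env.state();print(s["ee_pos"].round(1),s["ee_rot"].round(1))
c=cal("wrist");grab("wrist","w22"); grab("side","s22",(180,90,380,240),4)
E
```

```text
[649.2  80.7 198.1] [-179.8   -0.    96.3]
```

View pics/w22.png

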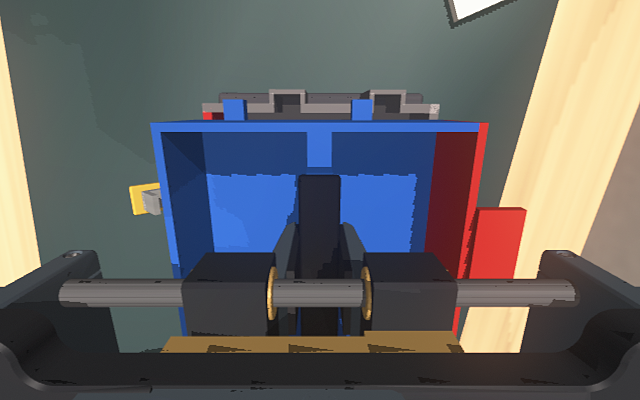

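View pics/s22.png

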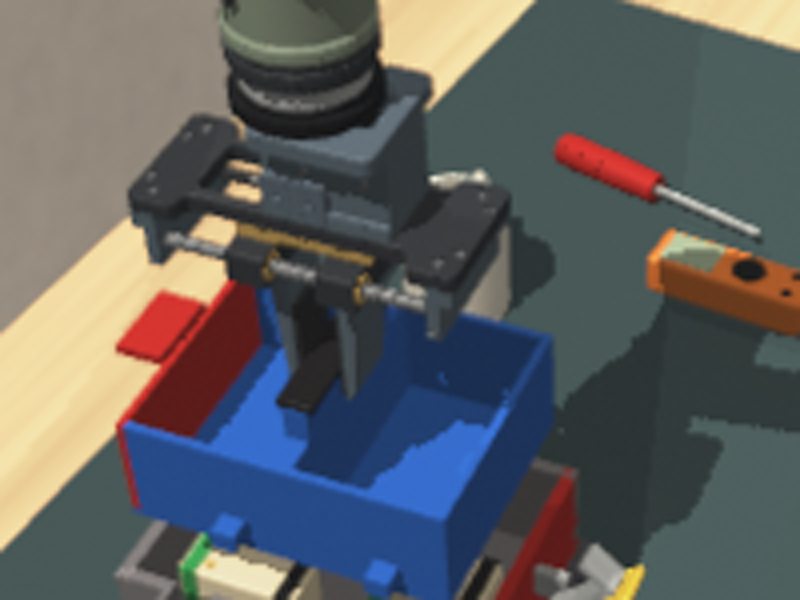

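```bash
python3 - <<'E'
import cv2
f=cv2.imread("pics/raw_w22.png")[80:140,130:510]
cv2.imwrite("pics/w22b.png",cv2.resize(f,None,fx=2.1,fy=4,interpolation=cv2.INTER_CUBIC))
from h import *
c=cal("wrist"); z=198.1-54.2+68
a=p2w(c,152,123,z);b=p2w(c,488,123,z);m=(a+b)/2;d=b-a
print(np.linalg.norm(d),np.degrees(np.arctan2(d[1],d[0])),m)
th=np.radians(6.3);n=np.array([-np.sin(th),np.cos(th)]);print("tote centre",m[:2]-75*n)
a=p2w(c,202,104,100);b=p2w(c,440,104,100);m=(a+b)/2;d=b-a
print(np.linalg.norm(d),np.degrees(np.arctan2(d[1],d[0])),"dock centre",m[:2]-87*n)
E
```

```text
190.11336014272996 6.356187062246403 [642.94774673 155.53677038 211.9       ]
tote centre [651.17782007  80.98969872]
215.47883564399226 6.350059300591612 dock centre [652.16380157  81.65457057]
```

View pics/w22b.png

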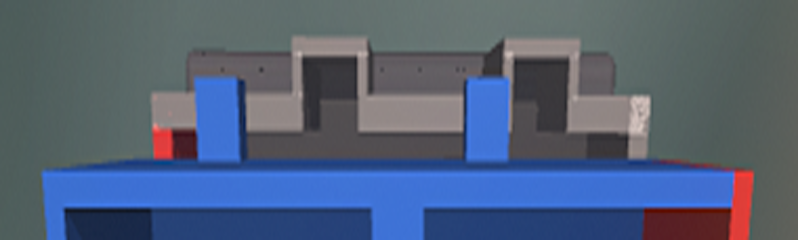

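The tote centre is (651.2,81.0) against the dock at about (651.6,81.3), and both yaws are 6.35°. Lowering to stack.

Request:
play_rows --pt "0.4 0.3 -10 0 0.9" --pt "0 0 -15 0 0.9" --pt "0 0 -12 0 0.9" --pt "0 0 -7 0 0.9" --pt "0 0 -4 0 0.9" --pt "0 0 -2 0 0.9" --pt "0 0 0 0 0.9"

```text
time_s: 62.8
ee_pos: [651.1, 80.6, 150.1]
ee_rot: [180.0, -0.0, 96.4]
force: [-0.8, 0.4, -3.9]
gripper_width: 21.2
```

Request:
play_rows --pt "0 0 -1.5 0 0.9" --pt "0 0 -1 0 0.9" --pt "0 0 0 0 0.9"

```text
time_s: 63.18
ee_pos: [650.9, 80.6, 147.4]
ee_rot: [180.0, -0.0, 96.4]
force: [-0.3, -0.3, -3.3]
gripper_width: 21.3
```

Request:
play_rows --pt "-1 0.3 -1.5 0 0.9" --pt "0 0 -1 0 0.9" --pt "0 0 0 0 0.9"

```text
time_s: 63.55
ee_pos: [649.8, 80.9, 144.7]
ee_rot: [-180.0, -0.0, 96.4]
force: [0.1, -0.2, -3.1]
gripper_width: 20.9
```

Request:
play_rows --pt "0 0 -0.8 0 0.9" --pt "0 0 0 0 0.9"

```text
time_s: 63.8
ee_pos: [650.0, 80.9, 144.3]
ee_rot: [180.0, -0.0, 96.4]
force: [-0.4, 0.1, -1.9]
gripper_width: 21.4
```

```bash
python3 - <<'E'
from h import *
grab("wrist","w23"); grab("side","s23",(180,110,380,270),4)
E
```

```text
(no output)
```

View pics/s23.png

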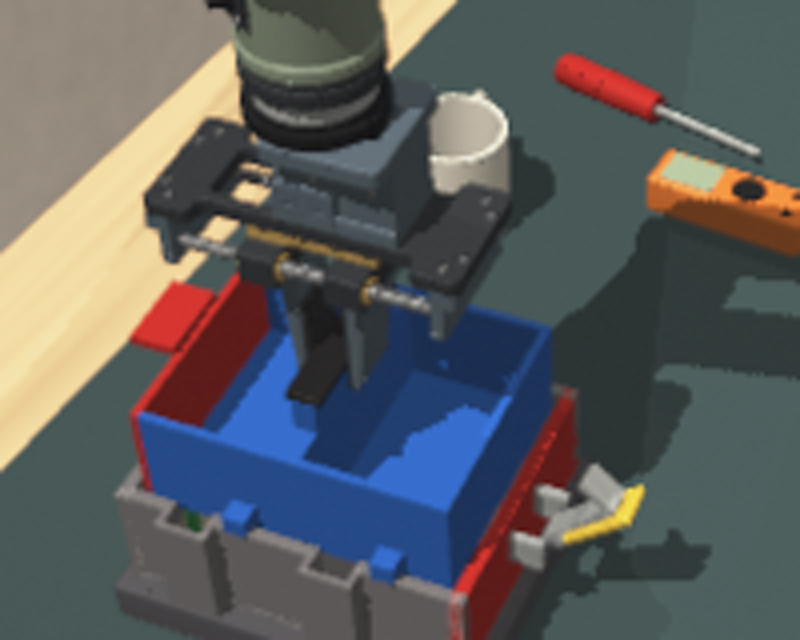

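Request:
play_rows --pt "0 0 -0.7 0 0.9" --pt "0 0 -0.5 0 0.9" --pt "0 0 0 0 0.9"

```text
time_s: 64.28
ee_pos: [650.1, 80.9, 144.2]
ee_rot: [179.9, 0.0, 96.4]
force: [-2.1, -0.4, 5.4]
gripper_width: 21.2
```

Request:
play_rows --pt "0 0 0 0 0.65" --pt "0 0 0 0 0.5" --pt "0 0 0 0 0.5" --pt "0 0 10 0 0.5" --pt "0 0 25 0 0.5" --pt "0 0 35 0 0.5" --pt "0 0 0 0 0.5" --pt "0 0 0 0 0.5"

```text
time_s: 65.28
ee_pos: [649.6, 80.9, 212.5]
ee_rot: [-180.0, 0.0, 96.4]
force: [-0.5, -0.3, -1.2]
gripper_width: 45.3
```

```bash
python3 - <<'E'
from h import *
s=env.state();print(s["ee_pos"].round(1),s["ee_rot"].round(1))
c=cal("wrist"); grab("wrist","w24"); grab("side","s24",(180,110,380,270),4)
E
```

```text
[649.6  80.9 212.5] [-180.     0.    96.4]
```

View pics/w24.png

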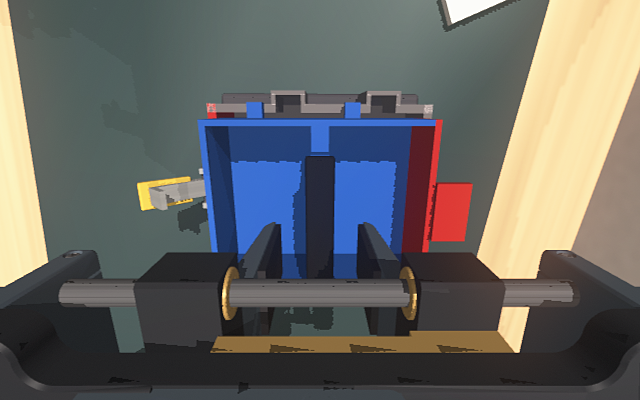

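View pics/s24.png

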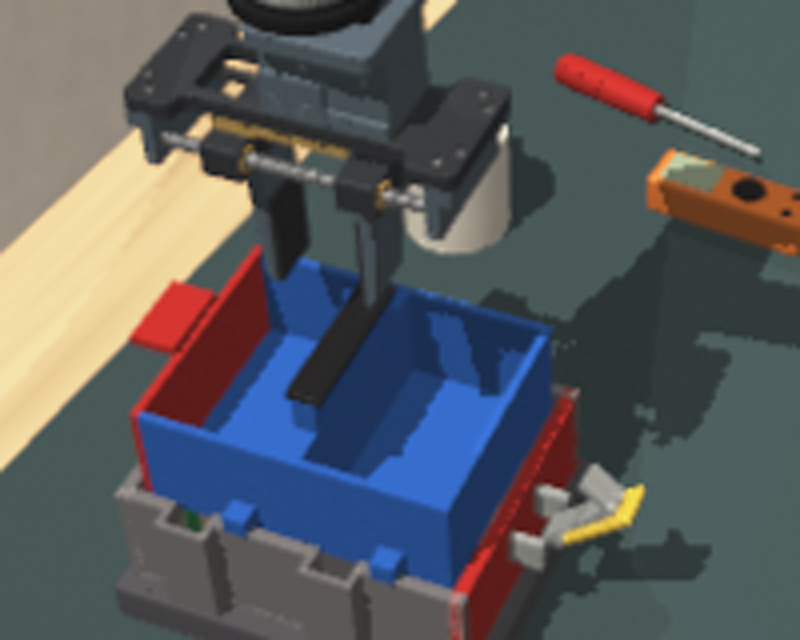

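```bash
python3 - <<'E'
from h import *
c=cal("wrist"); z=158;th=np.radians(6.3);n=np.array([-np.sin(th),np.cos(th)])
a=p2w(c,199,120.5,z);b=p2w(c,442,120.5,z);m=(a+b)/2;d=b-a
print(np.linalg.norm(d),np.degrees(np.arctan2(d[1],d[0])),"tote",m[:2]-75*n)
a=p2w(c,206,104.5,100);b=p2w(c,434,104.5,100);m=(a+b)/2;d=b-a
print(np.linalg.norm(d),np.degrees(np.arctan2(d[1],d[0])),"dock",m[:2]-87*n)
E
```

```text
188.14257817402438 6.352219839865084 tote [651.26488488  80.32989068]
215.29731772998002 6.344723633558372 dock [650.78173268  81.18215412]
```

Request:
play_rows --pt "-4.6 -26.1 0 -6.4 0.4" --pt "-4.6 -26.1 0 -6.4 0.4" --pt "-4.6 -26.1 -2 -6.4 0.4" --pt "-4.6 -26.1 -2 -6.4 0.4" --pt "-4.6 -26.1 -2 -6.4 0.3" --pt "-4.6 -26.1 -2 -6.4 0.3" --pt "-4.6 -26.1 -2 -6.4 0.3" --pt "-4.6 -26.1 -2 -6.4 0.3" --pt "-4.6 -26.1 -2 -6.4 0.3" --pt "-4.6 -26.1 -2 -6.4 0.3" --pt "-4.6 -26.1 -2 -6.4 0.3" --pt "-4.6 -26.1 -2 -6.4 0.3" --pt "-4.6 -26.1 -2 -6.4 0.3" --pt "-4.6 -26.1 -2 -6.4 0.3" --pt "-4.6 -26.1 -2 -6.0 0.3" --pt "0 0 0 0 0.3" --pt "0 0 0 0 0.3"

```text
time_s: 67.5
ee_pos: [580.7, -309.9, 186.1]
ee_rot: [-179.9, 0.1, 0.8]
force: [0.2, 0.1, -0.4]
gripper_width: 63.7
```

```bash
python3 - <<'E'
from h import *
s=env.state();print(s["ee_pos"].round(1),s["ee_rot"].round(1))
grab("wrist","w25",(240,110,440,260),4); grab("top","t25",(130,100,500,330),2)
E
```

```text
[ 580.7 -309.9  186.1] [-1.799e+02  1.000e-01  8.000e-01]
```

View pics/w25.png

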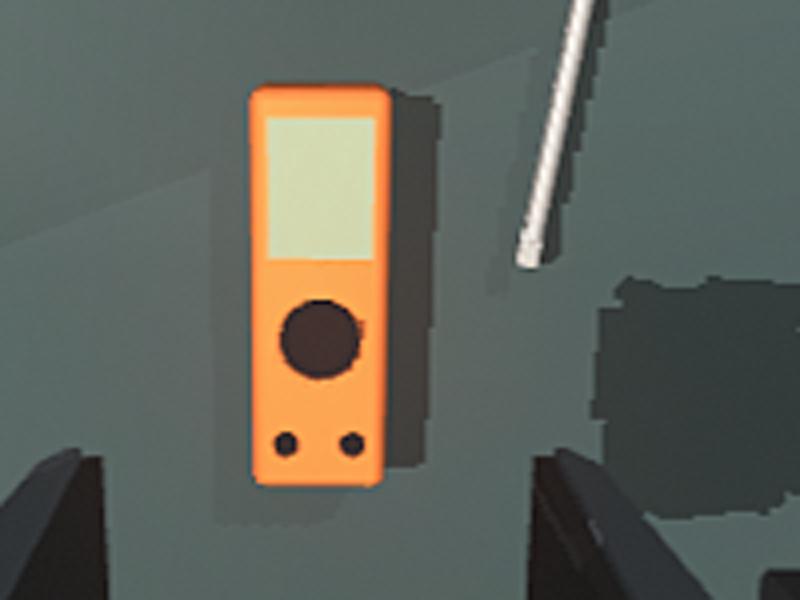

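View pics/t25.png

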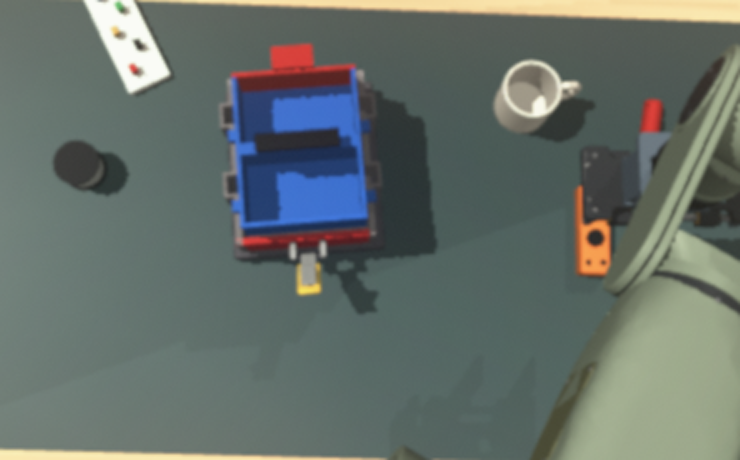

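```bash
python3 - <<'E'
from h import *
c=cal("wrist")
quad(c,[(250,88),(391,88),(383,486),(252,486)],30,(240,110),4)
print(p2w(c,240+528/4,110+262/4,6).round())
E
```

```text
[ 580.6 -309.3   30. ] L 118.9 W 39.6 yaw 0.5 0.8
[ 587. -374.    6.]
```

Request:
play_rows --pt "0 0.5 -25 0 0.4" --pt "0 0 -40 0 0.42" --pt "0 0 -45 0 0.42" --pt "0 0 -40 0 0.42" --pt "0 0 -22 0 0.42" --pt "0 0 -12 0 0.42" --pt "0 0 -6 0 0.42" --pt "0 0 0 0 0.42" --pt "0 0 0 0 0.7" --pt "0 0 0 0 0.7" --pt "0 0 0 0 0.7" --pt "0 0 0 0 0.7" --newtons 45

```text
time_s: 69.1
ee_pos: [581.5, -310.4, -2.2]
ee_rot: [179.9, -0.1, 0.8]
force: [-0.0, -0.3, 6.2]
gripper_width: 39.6
```

Request:
play_rows --pt "0 0 5 0 0.7" --pt "0 0 25 0 0.7" --pt "0 0 45 0 0.7" --pt "0 0 50 0 0.7" --pt "0 0 45 0 0.7" --pt "0 0 32 0 0.7" --pt "0 0 0 0 0.7"

```text
time_s: 69.97
ee_pos: [582.0, -310.7, 201.2]
ee_rot: [179.8, -0.3, 0.8]
force: [-0.5, 0.2, -1.4]
gripper_width: 39.5
```

Request:
play_rows --pt "7.8 26.4 0 6.4 0.7" --pt "7.8 26.4 0 6.4 0.7" --pt "7.8 26.4 0 6.4 0.7" --pt "7.8 26.4 0 6.4 0.7" --pt "7.8 26.4 0 6.4 0.7" --pt "7.8 26.4 0 6.4 0.7" --pt "7.8 26.4 0 6.4 0.7" --pt "7.8 26.4 0 6.4 0.7" --pt "7.8 26.4 0 6.4 0.7" --pt "7.8 26.4 0 6.4 0.7" --pt "7.8 26.4 0 6.4 0.7" --pt "7.8 26.4 0 6.4 0.7" --pt "7.8 26.4 0 6.4 0.7" --pt "7.8 26.4 0 6.4 0.7" --pt "7.8 26.4 0 5.9 0.7" --pt "0 0 0 0 0.7" --pt "0 0 0 0 0.7"

```text
time_s: 72.1
ee_pos: [697.0, 85.3, 196.8]
ee_rot: [-179.8, 0.0, 96.2]
force: [-0.1, -0.2, -0.7]
gripper_width: 39.6
```

```bash
python3 - <<'E'
from h import *
s=env.state();print(s["ee_pos"].round(1),s["ee_rot"].round(1),s["gripper_width"])
c=cal("wrist"); grab("wrist","w26"); grab("side","s26",(180,70,380,230),4)
E
```

```text
[697.   85.3 196.8] [-179.8    0.    96.2] 39.57909636861468
```

View pics/w26.png

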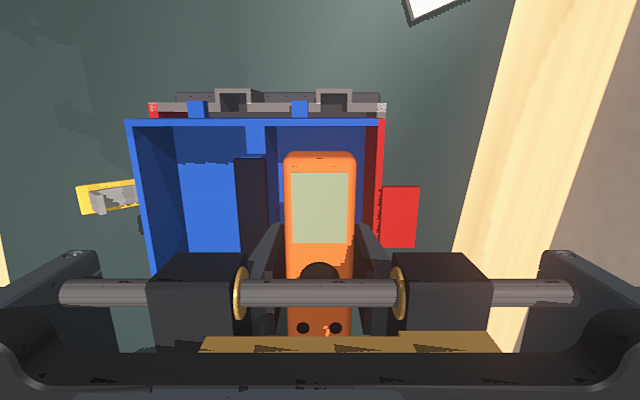

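View pics/s26.png

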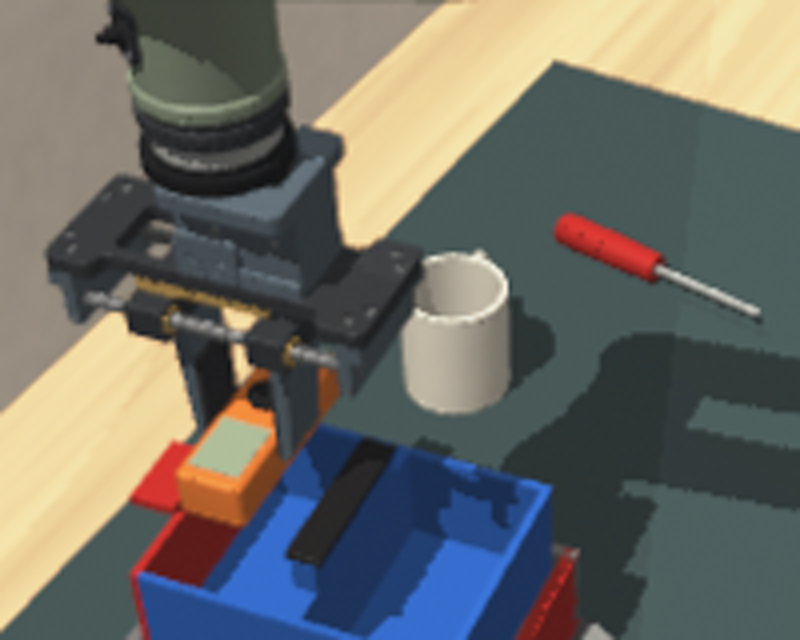

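```bash
python3 - <<'E'
from h import *
c=cal("wrist");z=158;th=np.radians(6.3);n=np.array([-np.sin(th),np.cos(th)]);e=np.array([n[1],-n[0]])
a=p2w(c,126,120.5,z);b=p2w(c,385,120.5,z);m=(a+b)/2;d=b-a
t=m[:2]-75*n;print(np.linalg.norm(d),"tote",t,"comp",t+48*e)
# tester top at z = 196.8+2.2+30
T=env.state()["ee_pos"][2]+32.2
a=p2w(c,284,157,T);b=p2w(c,356,157,T);print("tester far end",(a+b)/2,np.linalg.norm(b-a),"centre",((a+b)/2)[:2]-60*n)
E
```

```text
189.4926064934264 tote [652.40367493  79.64368926] comp [700.11380079  84.9109362 ]
tester far end [692.8135265  143.16343302 230.11656831] 37.425883124556194 centre [699.39758516  83.5257757 ]
```

Request:
play_rows --pt "0 1 -15 0 0.7" --pt "0 0 -25 0 0.7" --pt "0 0 -25 0 0.7" --pt "0 0 -15 0 0.7" --pt "0 0 -10 0 0.7" --pt "0 0 -6 0 0.7" --pt "0 0 -3 0 0.7" --pt "0 0 0 0 0.7"

```text
time_s: 73.2
ee_pos: [698.1, 87.0, 100.3]
ee_rot: [180.0, 0.0, 96.3]
force: [0.5, -0.4, -1.6]
gripper_width: 39.8
```

```bash
python3 - <<'E'
from h import *
s=env.state();print(s["ee_pos"].round(1),s["force"].round(1),s["gripper_width"])
grab("wrist","w27"); grab("side","s27",(180,90,380,250),4)
E
```

```text
[698.1  87.  100.3] [ 0.5 -0.4 -1.6] 39.789055751925744
```

View pics/s27.png

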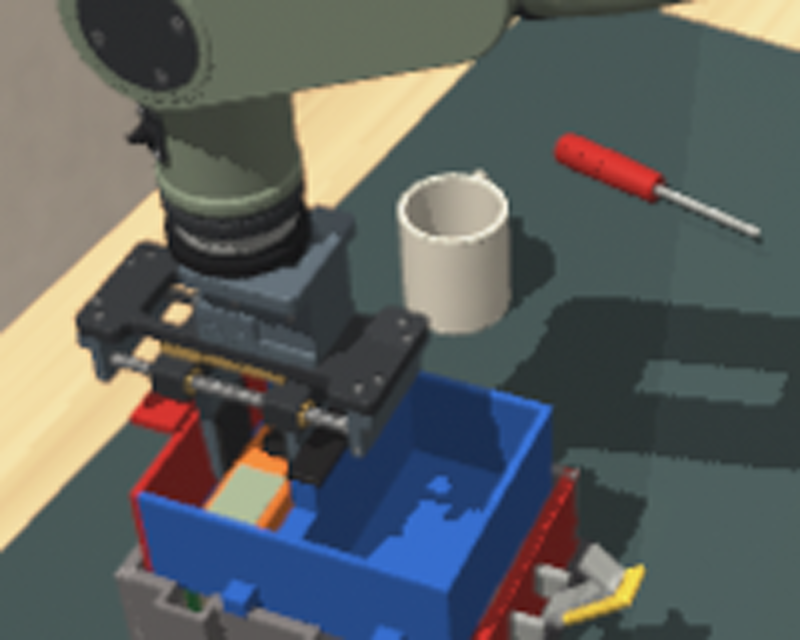

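View pics/w27.png

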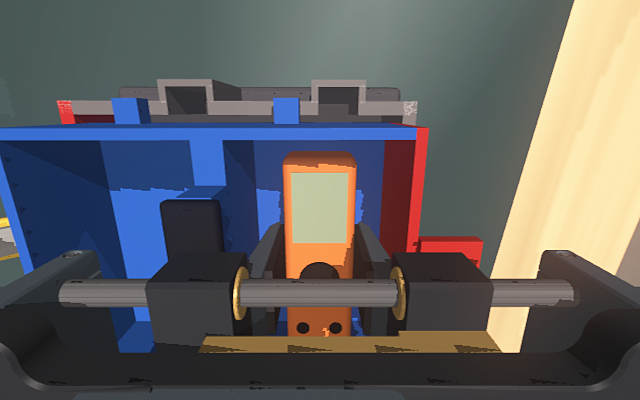

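Clear on all sides, with the load still hanging free. Lowering the last few millimetres.

Request:
play_rows --pt "0.5 0 -2.5 0 0.7" --pt "0 0 -2 0 0.7" --pt "0 0 -1.5 0 0.7" --pt "0 0 0 0 0.7"

```text
time_s: 73.8
ee_pos: [698.3, 86.9, 93.6]
ee_rot: [-180.0, 0.0, 96.3]
force: [-0.3, -0.3, -1.9]
gripper_width: 39.7
```

Request:
play_rows --pt "0 0 -0.8 0 0.7" --pt "0 0 0 0 0.7"

```text
time_s: 74.05
ee_pos: [698.4, 87.0, 93.0]
ee_rot: [180.0, -0.0, 96.3]
force: [0.5, 0.2, -1.2]
gripper_width: 39.8
```

Request:
play_rows --pt "0 0 -0.5 0 0.7" --pt "0 0 0 0 0.53" --pt "0 0 0 0 0.5" --pt "0 0 0 0 0.49" --pt "0 0 6 0 0.49" --pt "0 0 15 0 0.49" --pt "0 0 25 0 0.49" --pt "0 0 40 0 0.49" --pt "0 0 40 0 0.49" --pt "0 0 0 0 0.49"

```text
time_s: 75.3
ee_pos: [700.5, 87.2, 224.5]
ee_rot: [179.4, -0.0, 96.3]
force: [-0.0, -0.9, -0.4]
gripper_width: 46.6
```

```bash
python3 - <<'E'
from h import *
s=env.state();print(s["ee_pos"].round(1),s["force"].round(1),s["gripper_width"])
grab("wrist","w28"); grab("side","s28",(180,90,380,250),4)
E
```

```text
[700.5  87.2 224.5] [-0.  -0.9 -0.4] 46.62711455618361
```

View pics/w28.png

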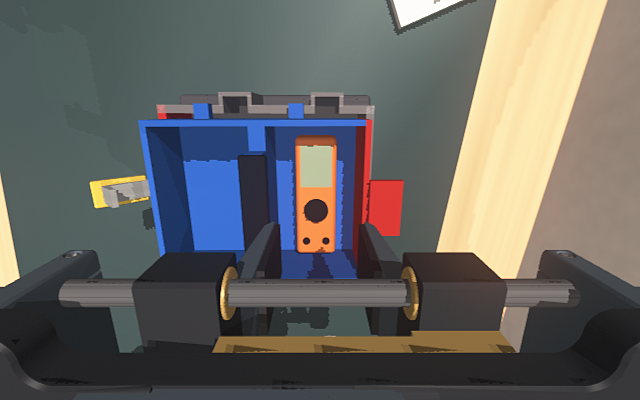

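The tester lies flat in the far compartment. I'll move the arm clear for a final check.

Request:
play_rows --pt "-10 -15 10 0 0.45" --pt "-18 -28 0 0 0.45" --pt "-18 -28 0 0 0.45" --pt "-18 -28 0 0 0.45" --pt "-18 -28 0 0 0.45" --pt "-18 -28 0 0 0.45" --pt "-18 -28 0 0 0.45" --pt "-18 -28 0 0 0.45" --pt "-18 -28 0 0 0.45" --pt "-18 -28 0 0 0.45" --pt "-18 -28 0 0 0.45" --pt "-18 -28 0 0 0.45" --pt "0 0 0 0 0.45" --pt "0 0 0 0 0.45"

```text
time_s: 77.15
ee_pos: [489.9, -235.9, 228.4]
ee_rot: [-180.0, -0.0, 96.3]
force: [0.4, -0.6, 0.6]
gripper_width: 49.9
```

```bash
python3 - <<'E'
from h import *
grab("top","t29",(130,90,500,330),2); grab("side","s29",(180,130,380,290),4)
E
```

```text
(no output)
```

View pics/t29.png

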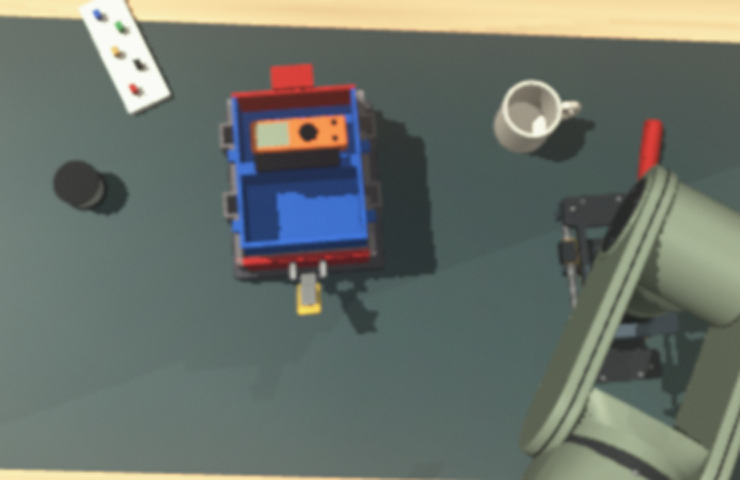

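View pics/s29.png

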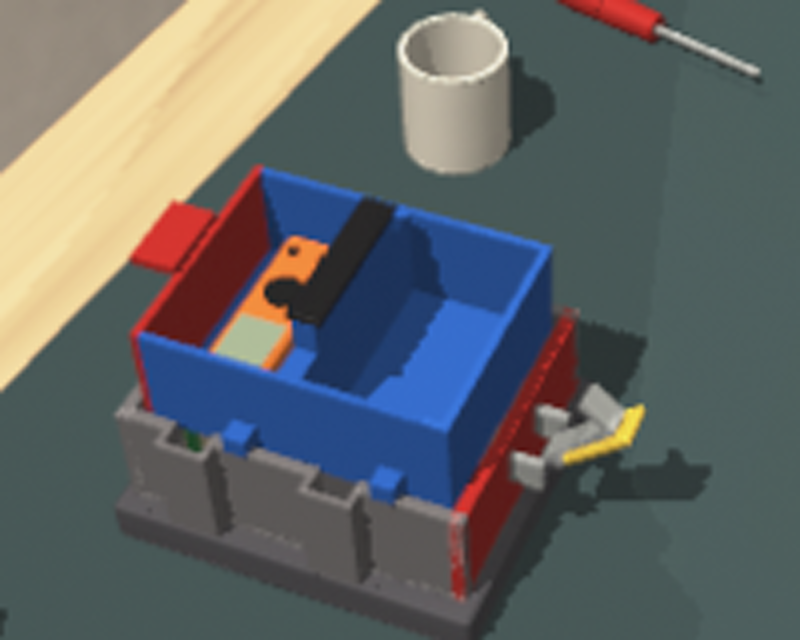

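The tote sits level with both visible lugs on the rim, the red ends are opposite, the tester lies flat inside and the latch is open. Handing in.

```bash
python3 - <<'E'
from workcell import env
print(env.job_done())
E
```

```text
the job is handed in; nothing more can be done
None
```

The job is finished and handed in at about 77 s of the 210 s allowed; the interface gave no verdict.

**What I did**
- I opened the draw latch, then stood the blue tote on the bench and put all three packs present flat in the grey tote in one layer.
- I stacked the blue tote back on the rim, turned half a turn, and laid the tester in its far compartment.
- The arm then moved well clear of everything.

**What the last checks showed**
- **Tote position:** the blue tote was about 1 mm from the dock's centre when I measured it just after stacking. I did not re-measure it after adding the tester.
- **Stacking:** in the final pictures it looks level, its visible lugs are on the rim and the red ends are opposite. I did not measure its height or tilt directly. The arm height at contact matched the stacked height.
- **Packs:** I saw all three flat in the grey tote just before the blue tote went on. They are now mostly hidden under it.
- **Tester, latch and bystanders:** the tester lies flat inside and the latch is open. The mug and reel look untouched. The screwdriver also looks undisturbed, though the final pictures show only part of it.

**What disagreed or failed**
- **Fingertip position:** a bench touch at reported z = -19.5 mm showed the fingertips 33.5 mm further back than the stated geometry. This caused one closing that caught nothing and one lift that slipped, letting the latch spring shut. I corrected every later grasp for this offset.
- **Camera disagreement:** the top and wrist cameras differed by about 3 mm, and I used the wrist camera for placing.

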